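# Deburr a tube end in the laser rotary, then put the tool away in its case

### The arm

A 6-joint arm with a two-finger parallel gripper is mounted at the origin on the work surface. World frame = base frame: x ahead of the robot, y to its left, z up, the work surface at z = 0. Lengths are in mm, angles in rad, forces in N, time in s.
With the tool pointing down it reaches from about 350 to 1000 mm from the base axis. Payload 7.1 kg.
Tool frame: the origin (TCP) lies at the very end of the fingers, on their centre line; the grasp point (between the pads) lies 19 mm behind it (grasp_offset is the distance from the TCP to the grasp point, in mm); z points along the fingers, y is the direction in which the jaws open and shut (so a half turn about z gives the same grasp; the last joint's range is limited). The gripper opens to 85 mm and grips with 20 to 120 N. Pads are 22 mm wide; open, the fingers measure 114 mm over their backs; the gripper's body (76 mm by 85 mm) begins 54 mm behind the grasp point. The pads swing forward as they close: fully open they stand 13 mm farther back than shut.
Start: joints at [1.083, 0.423, 1.63, -0, 1.089, -0.019], TCP at [282.352, 557.568, 210.519] pointing down, gripper open.
Joint ranges: [-3, 3], [-0.9, 2.11], [0.09, 2.58], [-1.31, 4.45], [0.11, 2.69], [-2.54, 2.54]. Speed limits (rad/s): [2.39, 2.39, 3.01, 3.14, 3.14, 3.14].

### API

Orientations are given as a unit quaternion [x, y, z, w].
In Python, from bench import observe, snapshot, calibration, finish_job, regions_of, spot_point, grasp_offset gives the robot as it stands.
- The arm moves only by the tool jog_arm, never from a script. Its argument "commands" is a list of rows, each an object of numbers: "dx", "dy", "dz": the shift along the tool's x, y, z in mm; "spin": the turn about the tool's z in rad; "fingers": the gripper's target within -1 to 1 (fully open at 1, half-way at 0, shut at -1). A call has 1 to 10 rows; each row shifts and turns the commanded pose from where the row before left it, along the tool's axes as they then stand; what a row does not reach is not made up. A row lasts 1/10 s, in which the tool goes at most 50 mm and 8.59 degrees, less where a joint would pass 70% of its speed; a pose out of reach is approached as far as the arm can. A call with a gripper value outside its range is refused whole. The fingers move at their own pace and stop on an object; the grip force is fixed at half the most. Time passes only in rows, so rows that do not move let the fingers close. It gives the time, the measured TCP pose, the force and the opening at its end, in the units of the state.
- observe(): the state, without advancing time (a new reading comes with each control period).
- snapshot(name): name is "scene" or "top"; returns the picture (480x640x3 uint8, red, green, blue); there is no depth.
- calibration(name): a dict with "K" (3x3 intrinsics, pixels), "rvec" (rotation vector, rad) and "tvec" (3), from world to camera coordinates, as OpenCV has them. Camera axes: x right, y down, z forward; pixel columns grow to the right and rows downward; lengths in mm; the calibration is good to about 2 mm. A picture is of the moment at which its call begins. calibration takes no time and is no camera call.
- finish_job(): hands the job in, once; it reports no verdict.
Trained networks look in the newest picture that a camera, given by its name, has taken for a name from the list of things; names that differ only in an ending like _2 or _b are one class to them, and where a whole thing is asked for, a point or a joint stands for the part that bears it (a point fixed in the world has none). Each returns a list of dicts, best first, with "p" (0 to 1); they miss things now and then, are a little off and sometimes report something else, mostly with a low value. They report only what shows in the picture. A call takes as long as a camera call. They do not tell look-alikes from the thing itself.
- regions_of(camera, label): "pixels" (480x640 bool, what is visible of it) and "location" ([column, row] in pixels, amid what is visible of it).
- spot_point(camera, label): "location" ([column, row] in pixels: a listed point, or the origin of a listed thing).
The state is a dict: "t": time; "joint_positions": joint angles; "qd": joint speeds; "effort": joint torques, N m; "tcp_pos": TCP position; "ee_rot": TCP orientation; "ft_force": force on the tool from outside, world axes, zero at the start; "torque": the same for the moment, N m; "finger_gap": finger opening in mm.
Only numpy, scipy, OpenCV 4.12 (cv2) and the standard library are available. Lean on these libraries where they do the work, as an engineer would, in place of code of your own. Each camera call takes 0.05 s, during which the arm holds its last target.

### The job

Deburr the open end of the aluminium tube held in the rotary: take the blue-handled deburring tool, set its blade just inside the mouth against the inner edge at the red tick, and run it in a steady, unhurried circle clockwise (as you look into the mouth) all the way round the edge and back to the tick, always touching, with light pressure and without turning the tube. Then lay the tool flat in its open green case so that nothing stands above the rim, let go of it and shut the lid fully. Leave everything else where it is.

Things in the scene. Friction and masses are not known exactly. Their poses are not given: they have to be found in the camera images.
- deburrer: hand deburring tool, loose, 175 mm long, 0.13 kg, lying on the mat (3 mm thick). Origin: middle of its length, on its underside; x runs along the tool to the blade, z up. Blue rectangular handle with rounded edges, 24 mm wide (y), 28 mm high (z), from x = -87.5 to +17.5 mm; then a steel collar 18 mm across, 25 mm long; then the blade. The tool's axis is 14 mm above the underside
- blade: the steel blade fixed on the tool: a rigid straight taper 45 mm long on the tool's axis, 14 mm in diameter at the collar and 3 mm at the tip. Origin: the tip, 122.5 mm ahead of the handle's middle; x points ahead along the tool. It scrapes with any side
- handle (a point): centre of the deburring tool's handle (best place to grip, fingers across the 24 mm width); 35 mm behind the tool's middle, 14 mm above its underside; axes as the tool's
- tube: aluminium tube held level in the white rotary's chuck, axis 125 mm above the table, 70 mm outside, 62 mm inside diameter, 125 mm clear of the jaws. Origin: centre of its open mouth, in the end face. x points out of the mouth; z to the red tick (at the top, give or take 40 degrees); clockwise as you look into the mouth runs z, y, -z, -y. A motor brake holds it: slips at 2 N m, does not spring back
- tick (a point): the red marker tick, 6 mm wide and 22 mm long, on the tube's outer rim at the mouth (35 mm from the tube's axis)
- case: green hinged tool case, fixed on the mat, 110 mm (x) by 215 mm (y), 42 mm high to its rim, walls and floor 4 mm, black inside, empty. Origin: centre of its underside. Its long side with two steel clasps faces -x (towards the robot), the hinge is on the +x long side. The tool fits along y, either way round
- hinge (a point): middle of the lid's hinge line, on the far rim of the case (x = +55, z = +42 mm in the case's frame); the hinge line runs along the case's y
- lid (a joint): angle of the case's lid, rad: 0 shut, 1.57 upright, starts at 1.7 to 2.0 (leaning back away from the robot); the hinge is stiff, it stays where it is left and needs about 2 N at its edge. The lid is 110 mm from hinge to edge, 215 mm wide, 14 mm thick with a hollow inner side
- lid_edge (a point): middle of the lid's free edge, on its outer face: 110 mm from the hinge line, 14 mm out from the plane of the rim; turns with the lid
- file: flat file with a round yellow handle, 190 mm long, 20 mm high, lying on the mat; not part of the job
- spare_tube: spare aluminium tube standing upright, 70 mm in diameter, 130 mm high; not part of the job
- tape_roll: yellow roll of tape lying flat, 90 mm in diameter, 25 mm high; not part of the job
- cleaner: white cleaner bottle, 52 mm in diameter, 150 mm high; not part of the job
- offcuts: orange and white acrylic offcuts, 90 by 130 mm, 12 mm high, lying flat; not part of the job
Not all that is in view belongs to the job. What is shaped like the deburrer but orange is not meant.

How it is judged (in metres and radians):
On the way, in this order (a step that is already met when the one before it is completed fails the run):
1. the blade, 3 to 42 mm inside the mouth, touches the tube's inner edge at the red tick (over 0.3 N) (contact force between blade and tube above 0.3 N and x of blade in the frame of tube between -0.042 and -0.003 m and y of blade in the frame of tube between -0.0105 and 0.0105 m and z of blade in the frame of tube above 0.0105 m), for 0.25 s.
2. the blade, 3 to 42 mm inside the mouth, touches the tube's inner edge an eighth of a turn clockwise from the tick (over 0.3 N) (contact force between blade and tube above 0.3 N and x of blade in the frame of tube between -0.042 and -0.003 m and y of blade in the frame of tube above 0.0105 m and z of blade in the frame of tube above 0.0105 m), for 0.25 s.
3. the blade, 3 to 42 mm inside the mouth, touches the tube's inner edge a quarter turn on (over 0.3 N) (contact force between blade and tube above 0.3 N and x of blade in the frame of tube between -0.042 and -0.003 m and y of blade in the frame of tube above 0.0105 m and z of blade in the frame of tube between -0.0105 and 0.0105 m), for 0.25 s.
4. the blade, 3 to 42 mm inside the mouth, touches the tube's inner edge three eighths on (over 0.3 N) (contact force between blade and tube above 0.3 N and x of blade in the frame of tube between -0.042 and -0.003 m and y of blade in the frame of tube above 0.0105 m and z of blade in the frame of tube below -0.0105 m), for 0.25 s.
5. the blade, 3 to 42 mm inside the mouth, touches the tube's inner edge half a turn on (over 0.3 N) (contact force between blade and tube above 0.3 N and x of blade in the frame of tube between -0.042 and -0.003 m and y of blade in the frame of tube between -0.0105 and 0.0105 m and z of blade in the frame of tube below -0.0105 m), for 0.25 s.
6. the blade, 3 to 42 mm inside the mouth, touches the tube's inner edge five eighths on (over 0.3 N) (contact force between blade and tube above 0.3 N and x of blade in the frame of tube between -0.042 and -0.003 m and y of blade in the frame of tube below -0.0105 m and z of blade in the frame of tube below -0.0105 m), for 0.25 s.
7. the blade, 3 to 42 mm inside the mouth, touches the tube's inner edge three quarters on (over 0.3 N) (contact force between blade and tube above 0.3 N and x of blade in the frame of tube between -0.042 and -0.003 m and y of blade in the frame of tube below -0.0105 m and z of blade in the frame of tube between -0.0105 and 0.0105 m), for 0.25 s.
8. the blade, 3 to 42 mm inside the mouth, touches the tube's inner edge seven eighths on (over 0.3 N) (contact force between blade and tube above 0.3 N and x of blade in the frame of tube between -0.042 and -0.003 m and y of blade in the frame of tube below -0.0105 m and z of blade in the frame of tube above 0.0105 m), for 0.25 s.
9. the blade, 3 to 42 mm inside the mouth, touches the tube's inner edge back at the red tick, the circle closed (over 0.3 N) (all of step 1), for 0.25 s.
10. the tool lies flat inside the open case, nothing of it above the rim, and is let go (x of handle in the frame of case between -0.045 and 0.045 m and y of handle in the frame of case between -0.065 and 0.065 m and z of handle in the frame of case below 0.026 m and z of blade in the frame of case below 0.04 m and x of blade in the frame of case between -0.052 and 0.052 m and contact force between deburrer and the fingers below 0.1 N and value of joint lid above 0.8 rad), for 0.2 s.
At the end, for the whole second after the job is handed in: The deburring tool lies flat inside the case (handle centre within 45 mm of the case's middle across and 65 mm along, not more than 26 mm above the case's underside; blade tip below the rim), at rest, the lid is shut to within 0.06 rad, and the tube's tick is within 8 mm of where it began (x of handle in the frame of case between -0.045 and 0.045 m and y of handle in the frame of case between -0.065 and 0.065 m and z of handle in the frame of case below 0.026 m and z of blade in the frame of case below 0.04 m and x of blade in the frame of case between -0.052 and 0.052 m and value of joint lid below 0.06 rad and linear speed of deburrer below 0.02 m/s and distance of tick from where it was at the start of the episode below 0.008 m); the robot touches nothing.
It fails at once if the blade is pressed harder than 30 N on the tube (contact force between blade and tube above 30 N).
It fails at once if the tube is turned in its rotary: the tick moves more than 8 mm (distance of tick from where it was at the start of the episode above 0.008 m).
It fails at once if a bystander (file, spare tube, tape roll, bottle or offcuts) is moved more than 30 mm (distance of any of file, spare_tube, tape_roll, cleaner, offcuts from where it was at the start of the episode above 0.03 m).
It also fails if it takes over 70 s, if anything falls off the work surface, if the arm or the gripper's body presses on something with over 40 N, if the wrist force passes 120 N, or if a joint passes its speed limit or range.

## Working session

There is one attempt and no reset: what is moved stays moved. The work goes in short steps, Python scripts to look and compute and a tool call to move; the robot and the scene stay as the last step left them, time stands still between calls to the robot, and variables do not carry over. Pictures are saved under pics/ and viewed, and the job is handed in when it is done.

Besides the shell and the picture viewer there is one more tool, called after ">>>" as name(argument=value, ...) on one line, values as JSON. jog_arm: Moves the arm, as the interface text tells. Its arguments: {"type":"object","properties":{"commands":{"type":"array"}},"required":["commands"]}

```bash
ls -la; mkdir -p pics; python3 - <<'E'
from bench import *
import cv2
print(observe())
for n in ("scene","top"):
    im=snapshot(n); cv2.imwrite(f"pics/{n}0.png",im[:,:,::-1]); print(n,calibration(n))
print(grasp_offset if not callable(grasp_offset) else grasp_offset())
E
```

```text
total 12
drwxr-xr-x  3 agent agent 4096 Dec  7 00:20 .
drwxr-xr-x 23 root  root  4096 Dec  7 00:20 ..
drwxr-xr-x  2 agent agent 4096 Dec  7 00:20 pics
{'t': 0.0, 'joint_positions': array([ 1.08300440e+00,  4.23808560e-01,  1.63069476e+00,  7.58069457e-06,
        1.08859883e+00, -1.90060400e-02]), 'qd': array([-0.00029988,  0.00074228,  0.00149989, -0.00013012,  0.00160211,
       -0.00054554]), 'effort': array([ 1.39368043e-03, -5.57370365e+01, -2.81758189e+01, -1.53992314e-04,
        7.03604848e-03, -4.57671251e-05]), 'tcp_pos': array([282.08496303, 557.07408229, 209.76399751]), 'ee_rot': array([ 2.32254216e-01,  9.72654825e-01, -7.29804994e-04, -1.92462013e-04]), 'ft_force': array([ 0.83257101, -1.14776379,  0.44970577]), 'torque': array([0.00082783, 0.00911275, 0.00813106]), 'finger_gap': 85.43570996697554}
scene {'K': array([[618.64212292,   0.        , 322.7178372 ],
       [  0.        , 618.64212292, 234.63796364],
       [  0.        ,   0.        ,   1.        ]]), 'rvec': array([ 2.23354799,  0.83843588, -0.33955596]), 'tvec': array([-359.80045189, -113.58597188, 1979.84132025])}
top {'K': array([[460.22805642,   0.        , 332.5014608 ],
       [  0.        , 460.22805642, 243.93248336],
       [  0.        ,   0.        ,   1.        ]]), 'rvec': array([ 2.21231815, -2.17159878,  0.08558847]), 'tvec': array([  32.9747639 ,  458.2990208 , 1322.33474796])}
18.700000000000003
```

View pics/scene0.png

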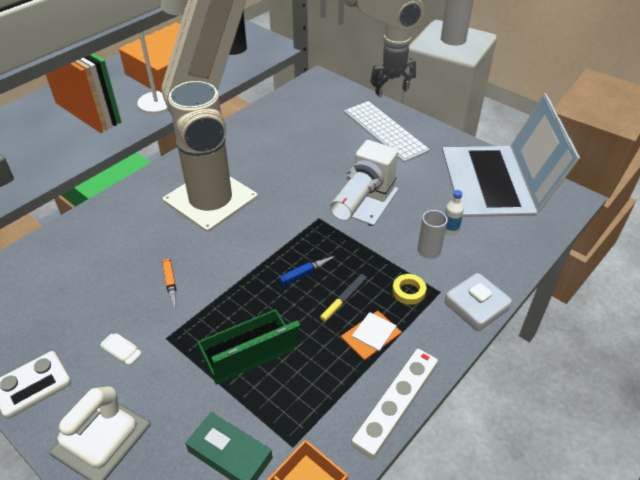

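View pics/top0.png

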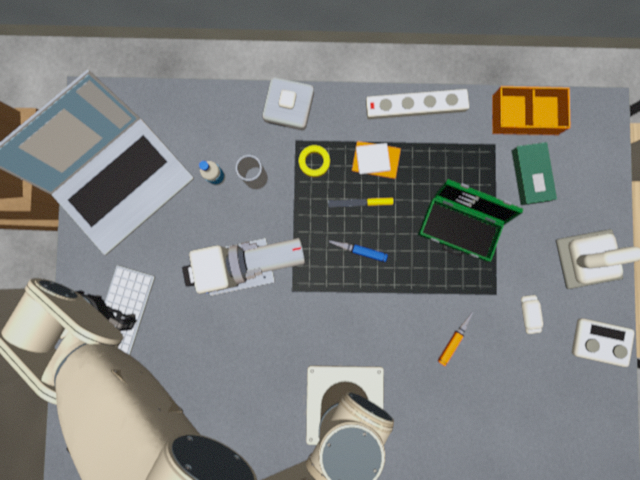

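Candidates for the deburrer: the blue handle at top (365,252) / scene (303,271), and the orange look-alike at top (453,345) / scene (169,280). The file with a yellow handle at top (362,202) is also tool-shaped. By the description I take the blue one, and will check it in a crop.

```bash
cat > h.py <<'E'
import numpy as np, cv2
from bench import *
def cam(n):
    c=calibration(n); R=cv2.Rodrigues(np.array(c["rvec"]))[0]; return np.array(c["K"]),R,np.array(c["tvec"])
def ray(n,p):
    K,R,t=cam(n); d=R.T@np.linalg.solve(K,[p[0],p[1],1.]); return -R.T@t,d/np.linalg.norm(d)
def atz(n,p,z):
    o,d=ray(n,p); return o+d*(z-o[2])/d[2]
def tri(ps,pt):
    A=np.zeros((3,3));b=np.zeros(3)
    for n,p in(("scene",ps),("top",pt)):
        o,d=ray(n,p);P=np.eye(3)-np.outer(d,d);A+=P;b+=P@o
    x=np.linalg.solve(A,b); 
    return x,[float(np.linalg.norm((np.eye(3)-np.outer(d,d))@(x-o))) for o,d in(ray("scene",ps),ray("top",pt))]
def proj(n,X):
    K,R,t=cam(n);q=(R@np.atleast_2d(X).T).T+t;q=q@K.T;return q[:,:2]/q[:,2:]
E
python3 - <<'E'
from h import *
np.set_printoptions(precision=1,suppress=True)
ims={n:snapshot(n) for n in("scene","top")}
for l in("deburrer","handle","blade","tube","tick","case","hinge","lid_edge"):
    r={n:spot_point(n,l) for n in ims}
    for n in r: print(l,n,[(np.round(d["location"],1),round(d["p"],2)) for d in r[n][:3]])
    if r["scene"] and r["top"]: print("   ",tri(r["scene"][0]["location"],r["top"][0]["location"]))
for n,(u,v,w,h) in {"top":(180,160,360,140),"scene":(180,130,260,260)}.items():
    c=ims[n][v:v+h,u:u+w,::-1]; s=min(800/w,600/h); cv2.imwrite(f"pics/{n}_crop.png",cv2.resize(c,None,fx=s,fy=s,interpolation=cv2.INTER_CUBIC))
print(observe()["t"])
E
```

```text
deburrer scene [(array([173. , 287.6]), 0.68)]
deburrer top [(array([458.1, 339. ]), 0.63), (array([357.1, 248.9]), 0.57), (array([299.9, 250.3]), 0.39)]
    (array([ 195.4, -321.4,    5.3]), [8.31603263643494, 8.316032636434871])
handle scene [(array([298.1, 272.6]), 0.7), (array([168. , 277.5]), 0.56)]
handle top [(array([366.8, 252. ]), 0.78), (array([449.6, 347.5]), 0.65)]
    (array([435.8, -58. ,  21.3]), [0.11626158184806099, 0.11626158184813622])
blade scene [(array([175.9, 305.4]), 0.53), (array([332.6, 259.9]), 0.36)]
blade top [(array([331.7, 242. ]), 0.5), (array([472.1, 314.7]), 0.5)]
    (array([ 362.5, -155.1,   16.7]), [222.94549103283856, 222.94549103283845])
tube scene [(array([340.7, 208.3]), 0.92)]
tube top [(array([301.4, 251.7]), 0.68)]
    (array([429.7, 126.5, 134.3]), [3.0345023282691894, 3.0345023282692556])
tick scene [(array([342.6, 205.1]), 0.57), (array([447.5, 227.1]), 0.48)]
tick top [(array([300.3, 248.4]), 0.67)]
    (array([436.6, 127.9, 149.9]), [1.8249462010346231, 1.8249462010345554])
case scene [(array([243.9, 349. ]), 0.89), (array([255.5, 344.4]), 0.75)]
case top [(array([458.3, 231.2]), 0.75), (array([252.8, 174.1]), 0.74)]
    (array([ 501. , -328.6,    8.8]), [2.101077715592702, 2.1010777155928873])
hinge scene [(array([255.3, 354.2]), 0.67)]
hinge top [(array([464. , 209.4]), 0.95)]
    (array([ 557.7, -335.6,   49.1]), [5.131410873248091, 5.131410873248069])
lid_edge scene [(array([258. , 340.7]), 0.56)]
lid_edge top [(array([485.7, 192.6]), 0.57)]
    (array([ 590.7, -356.2,  158.8]), [0.3825125487108622, 0.3825125487108256])
1.0
```

View pics/top_crop.png

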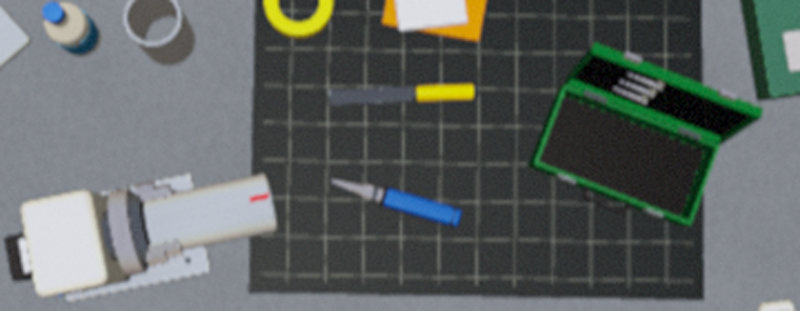

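View pics/scene_crop.png

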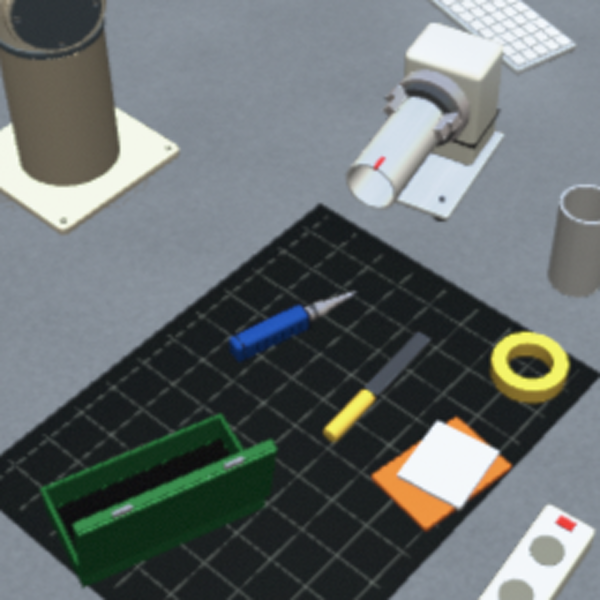

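Crop check: the blue-handled tool at top (367,252) is on the mat with its blade pointing left (+y), so that is my choice. The tube mouth is at top (303,251) with the tick near its top. Next I refine the poses from masks.

```bash
python3 - <<'E'
from h import *
from scipy.optimize import minimize
import pickle
np.set_printoptions(precision=2,suppress=True)
ims={n:snapshot(n) for n in("scene","top")}
M={}
for n in ims:
    for l in("tube","deburrer","case","lid"):
        r=regions_of(n,l); M[n,l]=[(x["pixels"],x["location"],x["p"]) for x in r]
        print(n,l,[(np.round(x[1],0),round(x[2],2),int(x[0].sum())) for x in M[n,l]])
pickle.dump((ims,M),open("m.pkl","wb"))
# tube silhouette fit
a=np.linspace(0,2*np.pi,48,endpoint=False)
def cyl(p,L=120):
    x,y,z,w=p; ax=np.array([np.cos(w),np.sin(w),0]); e=np.array([-np.sin(w),np.cos(w),0]);k=np.array([0,0,1])
    c=np.array([x,y,z]);ring=35*(np.outer(np.cos(a),k)+np.outer(np.sin(a),e))
    return c+ring, c+ring-ax*L
def edgedist(p,L):
    s=0
    for n in ims:
        m=M[n,"tube"][0][0]
        A,B=cyl(p,L); h=cv2.convexHull(np.vstack([proj(n,A),proj(n,B)]).astype(np.float32))
        S=8; q=np.zeros((480,640),np.uint8); cv2.fillPoly(q,[np.round(h*16).astype(np.int32)],255,cv2.LINE_AA,4)
        s+=np.abs(cv2.GaussianBlur(q/255.,(0,0),1.0)-cv2.GaussianBlur(m.astype(float),(0,0),1.0)).sum()
    return s
best=None
for w0 in(-1.55,-1.4):
  f=lambda p: edgedist([p[0],p[1],125+0*p[2],p[2]],p[3])
  r=minimize(f,[430,127,w0,120],method="Nelder-Mead",options=dict(initial_simplex=np.array([430,127,w0,120])+np.vstack([np.zeros(4),np.diag([8,8,.1,10])]),maxiter=400))
  print(r.x,r.fun)
# free z too
r2=minimize(lambda p:edgedist(p[:4],p[4]),[*r.x[:2],125,r.x[2],r.x[3]],method="Nelder-Mead",options=dict(maxiter=600));print(r2.x,r2.fun)
# tick: red pixels
for n in ims:
    im=ims[n].astype(int); red=(im[:,:,0]>im[:,:,1]+50)&(im[:,:,0]>im[:,:,2]+50)
    t=np.zeros_like(red); (u,v)={"scene":(343,204),"top":(298,249)}[n]; t[v-15:v+15,u-15:u+15]=red[v-15:v+15,u-15:u+15]
    ys,xs=np.nonzero(t); W=(im[:,:,0]-im[:,:,1])[ys,xs]; print(n,"red",len(xs),np.average(xs,weights=W),np.average(ys,weights=W),xs.min(),xs.max(),ys.min(),ys.max())
# blue handle
im=ims["top"].astype(int);b=(im[:,:,2]>im[:,:,0]+45);b[:230]=0;b[270:]=0;b[:,:350]=0;b[:,400:]=0
pts=np.argwhere(b)[:,::-1].astype(np.float32);print(len(pts),cv2.minAreaRect(pts));c,sz,_=cv2.minAreaRect(pts)
print("handle center z=24",atz("top",c,24), "z17",atz("top",c,17))
vx,vy,x0,y0=cv2.fitLine(pts,cv2.DIST_L2,0,.01,.01).ravel()
P=atz("top",(x0,y0),24);Q=atz("top",(x0-20*vx,y0-20*vy),24);d=Q-P;print("axis yaw",np.arctan2(d[1],d[0]),P)
E
```

```text
scene tube [(array([355., 186.]), 0.57, 1738), (array([369., 333.]), 0.42, 1536)]
scene deburrer [(array([300., 272.]), 0.95, 476), (array([169., 281.]), 0.68, 369)]
scene case [(array([247., 345.]), 0.63, 4249)]
scene lid [(array([252., 347.]), 0.85, 2195), (array([404., 292.]), 0.73, 652)]
top tube [(array([259., 260.]), 0.65, 2127)]
top deburrer [(array([361., 251.]), 0.96, 429), (array([454., 346.]), 0.87, 409)]
top case [(array([468., 220.]), 0.95, 4902), (array([362., 250.]), 0.45, 427)]
top lid []
[428.5  129.17  -1.39 181.96] 694.645063513273
[428.33 129.43  -1.37 180.69] 681.8387368868675
[428.52 129.27 125.77  -1.37 180.81] 679.0955957103438
scene red 13 343.9771468144044 200.00554016620498 342 346 198 202
top red 18 296.3920581655481 248.49944071588368 293 300 247 250
324 ((369.68310546875, 252.87738037109375), (35.552955627441406, 9.31148910522461), 16.389541625976562)
handle center z=24 [433.18 -66.21  24.  ] z17 [433.53 -66.84  17.  ]
axis yaw 1.3018901559059761 [433.38 -65.43  24.  ]
```

```bash
python3 - <<'E'
from h import *
from scipy.optimize import minimize
import pickle
np.set_printoptions(precision=2,suppress=True)
ims,M=pickle.load(open("m.pkl","rb"))
a=np.linspace(0,2*np.pi,48,endpoint=False)
def cyl(p,L=115):
    x,y,z,w=p; ax=np.array([np.cos(w),np.sin(w),0]); e=np.array([-np.sin(w),np.cos(w),0]);k=np.array([0,0,1])
    c=np.array([x,y,z]);ring=35*(np.outer(np.cos(a),k)+np.outer(np.sin(a),e))
    return c+ring, c+ring-ax*L
win={"top":np.zeros((480,640),bool),"scene":np.zeros((480,640),bool)}
win["top"][225:285,252:330]=1; 
rr,cc=np.mgrid[:480,:640]; win["scene"]=(rr>178)&(rr<235)&(cc>315)&(cc<400)&((rr-178)>(cc-372)*0.6)
def f(p):
    s=0
    for n in ims:
        A,B=cyl(p); h=cv2.convexHull(np.vstack([proj(n,A),proj(n,B)]).astype(np.float32))
        q=np.zeros((480,640),np.uint8); cv2.fillPoly(q,[np.round(h*16).astype(np.int32)],255,cv2.LINE_AA,4)
        D=cv2.GaussianBlur(q/255.,(0,0),1.0)-cv2.GaussianBlur(M[n,"tube"][0][0].astype(float),(0,0),1.0)
        s+=np.abs(D[win[n]]).sum()
    return s
for z in(None,125):
  g=(lambda p:f(p)) if z is None else (lambda p:f([p[0],p[1],z,p[2]]))
  x0=np.array([428,128,125,-1.4]) if z is None else np.array([428,128,-1.4])
  d=[6,6,4,.08] if z is None else [6,6,.08]
  r=minimize(g,x0,method="Nelder-Mead",options=dict(initial_simplex=x0+np.vstack([0*x0,np.diag(d)]),maxiter=500,xatol=.01,fatol=.01));print(r.x,r.fun)
p=[r.x[0],r.x[1],125,r.x[2]]
for n,(u,v,w,h) in {"top":(180,220,160,80),"scene":(310,160,100,75)}.items():
    s=800/w if n=="top" else 800/w
    c=cv2.resize(ims[n][v:v+h,u:u+w,::-1],None,fx=s,fy=s,interpolation=cv2.INTER_CUBIC)
    A,B=cyl(p)
    for C in(A,B,(np.array(p[:3])+(A-np.array(p[:3]))*31/35)):
        q=np.round(((proj(n,C)+.5-[u,v])*s)).astype(np.int32); cv2.polylines(c,[q],True,(0,255,0),1)
    cn,_=cv2.findContours(M[n,"tube"][0][0].astype(np.uint8),cv2.RETR_EXTERNAL,cv2.CHAIN_APPROX_NONE)
    for k in cn: cv2.polylines(c,[np.round((k+.5-[u,v])*s).astype(np.int32)],True,(255,0,255),1)
    cv2.imwrite(f"pics/{n}_fit.png",c[:600])
# tick angle for red pixels on cylinder surface
ax=np.array([np.cos(p[3]),np.sin(p[3]),0])
for n,pt in(("scene",(344,200)),("top",(296.4,248.5))):
    best=[]
    for t in np.linspace(-1.2,1.2,241):
        for s in np.linspace(0,22,12):
            X=np.array(p[:3])-ax*11+35*(np.cos(t)*np.array([0,0,1])+np.sin(t)*np.cross([0,0,1],ax))
            best.append((np.linalg.norm(proj(n,X)[0]-pt),t))
    print(n,min(best))
print("tip",atz("top",(331.7,242),17),atz("scene",(332.6,259.9),17)); print(tri((332.6,259.9),(331.7,242)),tri((298.1,272.6),(366.8,252)))
E
```

```text
[427.33 134.83 124.74  -1.37] 399.5387371566977Traceback (most recent call last):
  File "<stdin>", line 26, in <module>
    res = _minimize_neldermead(fun, x0, args, callback, bounds=bounds,
                               **options)
    fxcc = func(xcc)
    fx = function(np.copy(x), *(wrapper_args + args))
  File "<stdin>", line 23, in <lambda>
  File "<stdin>", line 17, in f
  File "h.py", line 16, in proj
    K,R,t=cam(n);q=(R@np.atleast_2d(X).T).T+t;q=q@K.T;return q[:,:2]/q[:,2:]
          ~~~^^^
  File "h.py", line 4, in cam
    c=calibration(n); R=cv2.Rodrigues(np.array(c["rvec"]))[0]; return np.array(c["K"]),R,np.array(c["tvec"])
ValueError: time passes only in moves, steps and waits
```

```bash
python3 - <<'E'
s=open("h.py").read()
s=s.replace('''def cam(n):
    c=calibration(n);''','''_C={}
import pickle,os
def cam(n):
    if n not in _C: _C[n]=calibration(n)
    c=_C[n];''')
open("h.py","w").write(s)
E
cat > fit.py <<'E'
from h import *
from scipy.optimize import minimize
np.set_printoptions(precision=2,suppress=True)
ims,M=pickle.load(open("m.pkl","rb"))
a=np.linspace(0,2*np.pi,48,endpoint=False)
def cyl(p,L=115):
    x,y,z,w=p; ax=np.array([np.cos(w),np.sin(w),0]); e=np.array([-np.sin(w),np.cos(w),0]);k=np.array([0,0,1])
    c=np.array([x,y,z]);ring=35*(np.outer(np.cos(a),k)+np.outer(np.sin(a),e))
    return c+ring, c+ring-ax*L
win={"top":np.zeros((480,640),bool)}
win["top"][225:285,252:330]=1; 
rr,cc=np.mgrid[:480,:640]; win["scene"]=(rr>178)&(rr<235)&(cc>315)&(cc<400)&((rr-178)>(cc-372)*0.6)
def f(p):
    s=0
    for n in ims:
        A,B=cyl(p); h=cv2.convexHull(np.vstack([proj(n,A),proj(n,B)]).astype(np.float32))
        q=np.zeros((480,640),np.uint8); cv2.fillPoly(q,[np.round(h*16).astype(np.int32)],255,cv2.LINE_AA,4)
        D=cv2.GaussianBlur(q/255.,(0,0),1.0)-cv2.GaussianBlur(M[n,"tube"][0][0].astype(float),(0,0),1.0)
        s+=np.abs(D[win[n]]).sum()
    return s
E
cat > go.py <<'E'
from fit import *
for z in(None,125):
  g=(lambda p:f(p)) if z is None else (lambda p:f([p[0],p[1],z,p[2]]))
  x0=np.array([428,128,125,-1.4]) if z is None else np.array([428,128,-1.4])
  d=[6,6,4,.08] if z is None else [6,6,.08]
  r=minimize(g,x0,method="Nelder-Mead",options=dict(initial_simplex=x0+np.vstack([0*x0,np.diag(d)]),maxiter=500,xatol=.01,fatol=.01));print(r.x,r.fun)
p=[r.x[0],r.x[1],125,r.x[2]]
for n,(u,v,w,h) in {"top":(180,220,160,80),"scene":(310,160,100,75)}.items():
    s=800/w if n=="top" else 800/w
    c=cv2.resize(ims[n][v:v+h,u:u+w,::-1],None,fx=s,fy=s,interpolation=cv2.INTER_CUBIC)
    A,B=cyl(p)
    for C in(A,B,(np.array(p[:3])+(A-np.array(p[:3]))*31/35)):
        q=np.round(((proj(n,C)+.5-[u,v])*s)).astype(np.int32); cv2.polylines(c,[q],True,(0,255,0),1)
    cn,_=cv2.findContours(M[n,"tube"][0][0].astype(np.uint8),cv2.RETR_EXTERNAL,cv2.CHAIN_APPROX_NONE)
    for k in cn: cv2.polylines(c,[np.round((k+.5-[u,v])*s).astype(np.int32)],True,(255,0,255),1)
    cv2.imwrite(f"pics/{n}_fit.png",c[:600])
ax=np.array([np.cos(p[3]),np.sin(p[3]),0])
for n,pt in(("scene",(344,200)),("top",(296.4,248.5))):
    best=[]
    for t in np.linspace(-1.2,1.2,241):
            X=np.array(p[:3])-ax*11+35*(np.cos(t)*np.array([0,0,1])+np.sin(t)*np.cross([0,0,1],ax))
            best.append((np.linalg.norm(proj(n,X)[0]-pt),t))
    print(n,min(best))
print("tip",atz("top",(331.7,242),17),atz("scene",(332.6,259.9),17)); print(tri((332.6,259.9),(331.7,242)),tri((298.1,272.6),(366.8,252)))
print(observe()["t"])
E
python3 go.py
```

```text
[427.33 134.83 124.74  -1.37] 399.5387371566977
[428.3  133.86  -1.36] 392.167746829331
scene (np.float64(1.5768871443055439), np.float64(0.16000000000000014))
top (np.float64(3.8872493448753893), np.float64(0.18000000000000016))
tip [463.07  43.93  17.  ] [474.76  45.63  17.  ]
(array([467.2 ,  47.16,   9.96]), [4.886886267134314, 4.886886267134178]) (array([435.78, -58.  ,  21.3 ]), [0.11626158184806099, 0.11626158184813622])
1.5
```

View pics/top_fit.png

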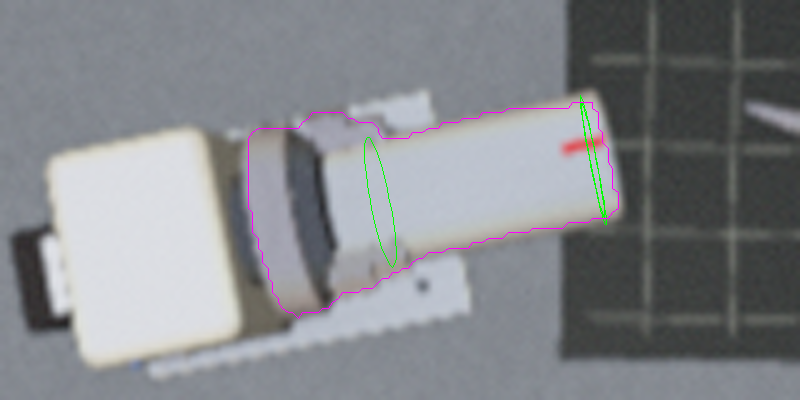

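View pics/scene_fit.png

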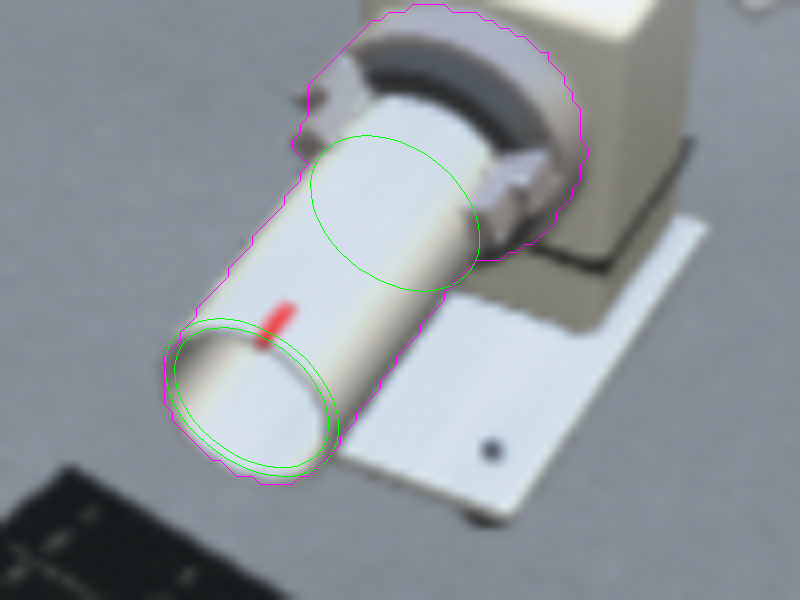

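```bash
python3 - <<'E'
from fit import *
T=lambda q:atz("top",(180+q[0]/5-.5,220+q[1]/5-.5),125)
for A,B in(((330,150),(590,92)),((415,258),(615,210)),((596,92),(618,210))):
    a_,b_=T(A),T(B); d=b_-a_; print(a_,b_,np.arctan2(d[1],d[0]),np.linalg.norm(d))
S=(310+250/8-.5,160+402/8-.5); print("scene z125",atz("scene",S,125),tri(S,(300.7,249.9)))
# mean offset top vs scene on mat corner? compare tri residual
im=ims["top"]
for w in(-1.36,-1.33,-1.38,-1.40):
    p=[429,127.5,125,w]
E
cat > ov.py <<'E'
from fit import *
import sys
p=[float(v) for v in sys.argv[1:5]]
for n,(u,v,w,h) in {"top":(220,220,100,60),"scene":(310,160,100,75)}.items():
    s=8
    c=cv2.resize(ims[n][v:v+h,u:u+w,::-1],None,fx=s,fy=s,interpolation=cv2.INTER_CUBIC)
    A,B=cyl(p); C=np.array(p[:3])
    for P in(A,B,C+(A-C)*31/35):
        cv2.polylines(c,[np.round(((proj(n,P)+.5-[u,v])*s)).astype(np.int32)],True,(0,200,0),1)
    for k in (12,36):
        cv2.polylines(c,[np.round(((proj(n,np.array([A[k],B[k]]))+.5-[u,v])*s)).astype(np.int32)],True,(0,200,0),1)
    cv2.imwrite(f"pics/{n}_{sys.argv[5]}.png",c)
E
python3 ov.py 429 128 125 -1.36 a
```

```text
[430.95 273.67 125.  ] [464.53 136.22 125.  ] -1.3311725825929221 141.4929028362761
[374.44 226.9  125.  ] [401.85 121.47 125.  ] -1.3164197546481804 108.938937224404
[464.59 133.02 125.  ] [401.88 119.87 125.  ] -2.9349602869068283 64.0684773442516
scene z125 [429.46 132.06 125.  ] (array([432.76, 127.01, 130.48]), [0.5615933853859028, 0.561593385385945])
```

View pics/top_a.png

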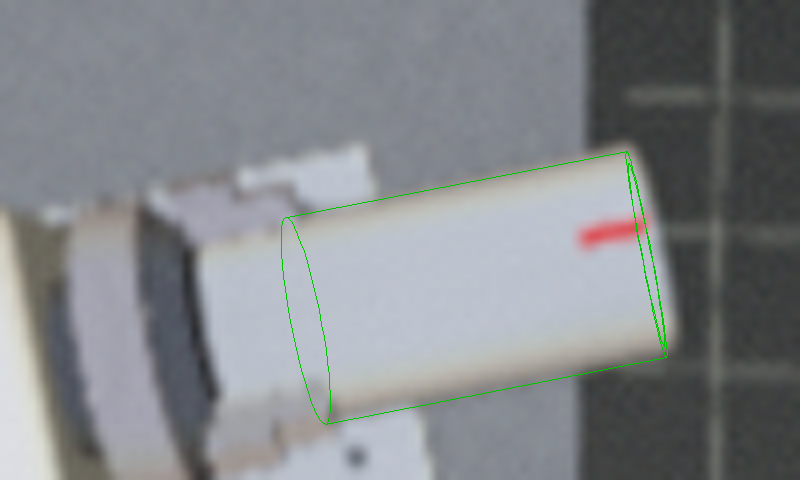

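View pics/scene_a.png

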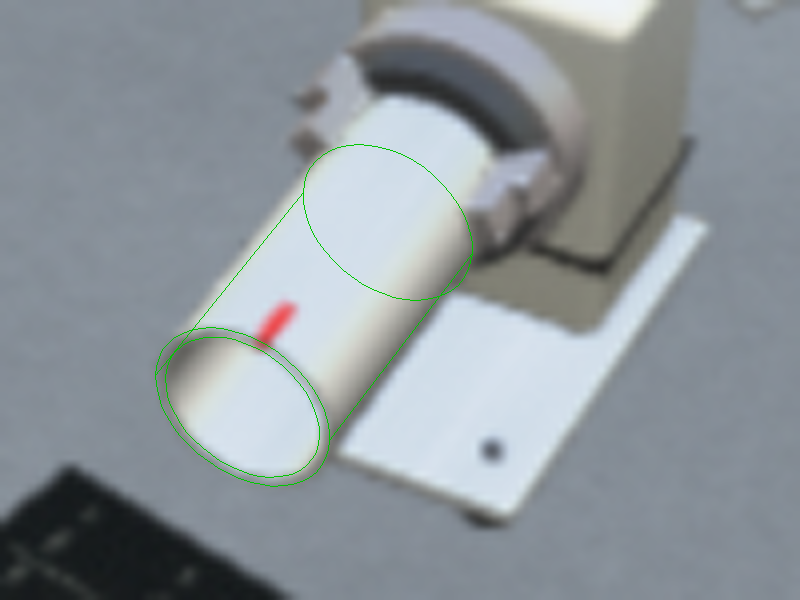

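```bash
cat > plan.py <<'E'
import sys,json,numpy as np
from bench import observe
from scipy.spatial.transform import Rotation as Ro
def state():
    s=observe(); R=Ro.from_quat(s["ee_rot"]).as_matrix(); return s,np.array(s["tcp_pos"]),np.arctan2(R[1,1],R[0,1]),R
def plan(cur,psi,tgt,tpsi,n):
    # world straight line, n equal rows
    rows=[];p=np.array(cur,float)
    for i in range(n):
        w=(np.array(tgt)-p)/(n-i); dps=(tpsi-psi)/(n-i)
        y=np.array([np.cos(psi),np.sin(psi),0]);x=np.array([-np.sin(psi),np.cos(psi),0])
        r=dict(dx=round(float(w@x),1),dy=round(float(w@y),1),dz=round(float(-w[2]),1),spin=round(float(-dps),3)); rows.append(r)
        p=p+r["dx"]*x+r["dy"]*y-np.array([0,0,r["dz"]]); psi-=r["spin"]
    return rows
if __name__=="__main__":
    a=[float(v) for v in sys.argv[1:]]
    s,p,psi,R=state(); print("t",s["t"],"pos",np.round(p,1),"psi",round(psi,4),"F",np.round(s["ft_force"],1),"gap",round(s["finger_gap"],1),"tilt",np.round(R[:,2],3))
    if a:
        for r in plan(p,psi,a[:3],a[3],int(a[4])): print(json.dumps(r))
E
python3 plan.py 438.5 -48 330 -0.271 16
python3 - <<'E'
from fit import *
# case: edges in top
n="top";u,v,w,h=410,165,125,95;s=6.4
c=cv2.resize(ims[n][v:v+h,u:u+w,::-1],None,fx=s,fy=s,interpolation=cv2.INTER_CUBIC);cv2.imwrite("pics/case.png",c[:600])
E
```

```text
t 1.5 pos [282.4 557.5 210.5] psi 1.102 F [0.4 0.2 0. ] gap 85.3 tilt [-0. -0. -1.]
{"dx": -25.8, "dy": -29.4, "dz": -7.5, "spin": 0.086}
{"dx": -28.2, "dy": -27.0, "dz": -7.5, "spin": 0.086}
{"dx": -30.5, "dy": -24.5, "dz": -7.5, "spin": 0.086}
{"dx": -32.4, "dy": -21.8, "dz": -7.5, "spin": 0.086}
{"dx": -34.2, "dy": -18.9, "dz": -7.5, "spin": 0.086}
{"dx": -35.7, "dy": -15.9, "dz": -7.5, "spin": 0.086}
{"dx": -36.9, "dy": -12.8, "dz": -7.4, "spin": 0.086}
{"dx": -37.9, "dy": -9.6, "dz": -7.5, "spin": 0.086}
{"dx": -38.6, "dy": -6.3, "dz": -7.4, "spin": 0.086}
{"dx": -39.0, "dy": -3.0, "dz": -7.5, "spin": 0.086}
{"dx": -39.1, "dy": 0.4, "dz": -7.4, "spin": 0.085}
{"dx": -38.9, "dy": 3.7, "dz": -7.5, "spin": 0.086}
{"dx": -38.4, "dy": 7.1, "dz": -7.4, "spin": 0.085}
{"dx": -37.7, "dy": 10.3, "dz": -7.5, "spin": 0.086}
{"dx": -36.7, "dy": 13.5, "dz": -7.4, "spin": 0.085}
{"dx": -35.4, "dy": 16.6, "dz": -7.5, "spin": 0.086}
```

View pics/case.png

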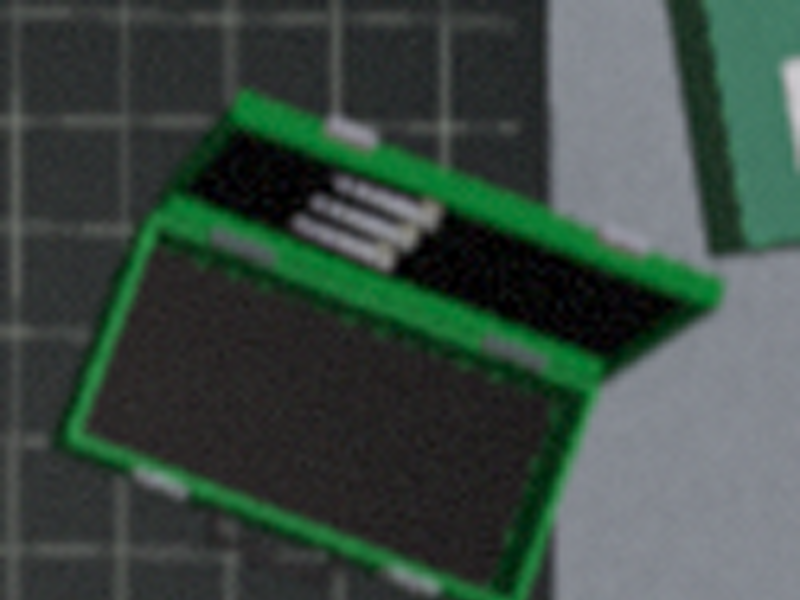

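>>> jog_arm(commands=[{"dz": -40,"fingers": 1},{"dz": -40,"spin": 0.08},{"dx": -26,"dy": -29,"dz": -20,"spin": 0.086},{"dx": -29,"dy": -26,"spin": 0.086},{"dx": -31,"dy": -24,"spin": 0.086},{"dx": -33,"dy": -21,"spin": 0.086},{"dx": -34,"dy": -18,"spin": 0.086},{"dx": -36,"dy": -15,"spin": 0.086},{"dx": -37,"dy": -12,"spin": 0.086},{"dx": -38,"dy": -9,"spin": 0.086}])

```text
invalid input
```

```bash
python3 plan.py 438.5 -48 150 -0.271 8
```

```text
t 1.5 pos [282.4 557.5 210.5] psi 1.102 F [0.4 0.2 0. ] gap 85.3 tilt [-0. -0. -1.]
{"dx": -51.6, "dy": -58.7, "dz": 7.6, "spin": 0.172}
{"dx": -60.9, "dy": -49.0, "dz": 7.6, "spin": 0.172}
{"dx": -68.4, "dy": -37.9, "dz": 7.6, "spin": 0.171}
{"dx": -73.8, "dy": -25.7, "dz": 7.5, "spin": 0.172}
{"dx": -77.1, "dy": -12.6, "dz": 7.6, "spin": 0.171}
{"dx": -78.2, "dy": 0.7, "dz": 7.5, "spin": 0.172}
{"dx": -76.9, "dy": 14.0, "dz": 7.6, "spin": 0.171}
{"dx": -73.4, "dy": 26.9, "dz": 7.5, "spin": 0.172}
```

Perhaps every key is required in each row.

>>> jog_arm(commands=[{"dx": 0,"dy": 0,"dz": -40,"spin": 0,"fingers": 1},{"dx": 0,"dy": 0,"dz": -40,"spin": 0.08,"fingers": 1},{"dx": -26,"dy": -29,"dz": -20,"spin": 0.086,"fingers": 1},{"dx": -29,"dy": -26,"dz": 0,"spin": 0.086,"fingers": 1},{"dx": -31,"dy": -24,"dz": 0,"spin": 0.086,"fingers": 1},{"dx": -33,"dy": -21,"dz": 0,"spin": 0.086,"fingers": 1},{"dx": -34,"dy": -18,"dz": 0,"spin": 0.086,"fingers": 1},{"dx": -36,"dy": -15,"dz": 0,"spin": 0.086,"fingers": 1},{"dx": -37,"dy": -12,"dz": 0,"spin": 0.086,"fingers": 1},{"dx": -38,"dy": -9,"dz": 0,"spin": 0.086,"fingers": 1}])

```text
t: 2.5
tcp_pos: [342.1, 250.3, 310.7]
ee_rot: [0.581, 0.814, 0.0, 0.0]
ft_force: [1.0, 0.0, 1.0]
finger_gap: 85.1
```

```bash
python3 plan.py 438.5 -48 150 -0.271 9
```

```text
t 2.5 pos [342.1 250.3 310.7] psi 0.3309 F [1. 0. 1.] gap 85.1 tilt [ 0.001  0.    -1.   ]
{"dx": -34.8, "dy": -0.6, "dz": 17.9, "spin": 0.067}
{"dx": -34.8, "dy": 1.7, "dz": 17.9, "spin": 0.067}
{"dx": -34.6, "dy": 4.0, "dz": 17.8, "spin": 0.067}
{"dx": -34.3, "dy": 6.3, "dz": 17.9, "spin": 0.067}
{"dx": -33.7, "dy": 8.6, "dz": 17.8, "spin": 0.067}
{"dx": -33.1, "dy": 10.8, "dz": 17.9, "spin": 0.067}
{"dx": -32.3, "dy": 13.1, "dz": 17.8, "spin": 0.067}
{"dx": -31.4, "dy": 15.2, "dz": 17.9, "spin": 0.066}
{"dx": -30.2, "dy": 17.2, "dz": 17.8, "spin": 0.067}
```

>>> jog_arm(commands=[{"dx": -34.8,"dy": -0.6,"dz": 10,"spin": 0.067,"fingers": 1},{"dx": -34.8,"dy": 1.7,"dz": 10,"spin": 0.067,"fingers": 1},{"dx": -34.6,"dy": 4.0,"dz": 10,"spin": 0.067,"fingers": 1},{"dx": -34.3,"dy": 6.3,"dz": 10,"spin": 0.067,"fingers": 1},{"dx": -33.7,"dy": 8.6,"dz": 20,"spin": 0.067,"fingers": 1},{"dx": -33.1,"dy": 10.8,"dz": 25,"spin": 0.067,"fingers": 1},{"dx": -32.3,"dy": 13.1,"dz": 35,"spin": 0.067,"fingers": 1},{"dx": -31.4,"dy": 15.2,"dz": 40,"spin": 0.066,"fingers": 1},{"dx": -30.2,"dy": 17.2,"dz": 40,"spin": 0.067,"fingers": 1},{"dx": 0,"dy": 0,"dz": 0,"spin": 0,"fingers": 1}])

```text
t: 3.5
tcp_pos: [436.3, -44.8, 110.8]
ee_rot: [0.797, 0.604, -0.003, -0.002]
ft_force: [-0.3, 1.1, 0.6]
finger_gap: 85.0
```

```bash
python3 plan.py 438.5 -48 8 -0.271 4
python3 - <<'E'
from h import *
for n,(u,v,w,h) in {"top":(300,200,120,90),"scene":(240,210,120,90)}.items():
    im=snapshot(n); cv2.imwrite(f"pics/{n}_g.png",cv2.resize(im[v:v+h,u:u+w,::-1],None,fx=5,fy=5,interpolation=cv2.INTER_CUBIC))
E
```

```text
t 3.5 pos [436.3 -44.8 110.8] psi -0.273 F [-0.3  1.1  0.6] gap 85.0 tilt [-0.008  0.001 -1.   ]
{"dx": -0.6, "dy": 0.8, "dz": 25.7, "spin": -0.001}
{"dx": -0.6, "dy": 0.7, "dz": 25.7, "spin": -0.0}
{"dx": -0.7, "dy": 0.8, "dz": 25.7, "spin": -0.001}
{"dx": -0.6, "dy": 0.7, "dz": 25.7, "spin": -0.0}
```

View pics/scene_g.png

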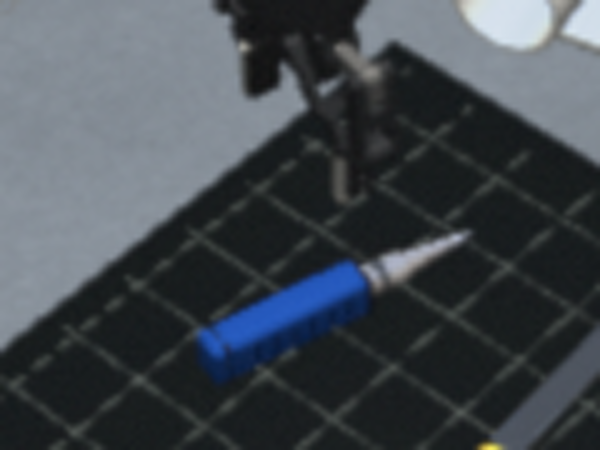

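>>> jog_arm(commands=[{"dx": -0.6,"dy": 0.7,"dz": 26,"spin": 0,"fingers": 1},{"dx": -0.6,"dy": 0.7,"dz": 26,"spin": 0,"fingers": 1},{"dx": -0.6,"dy": 0.7,"dz": 26,"spin": 0,"fingers": 1},{"dx": -0.6,"dy": 0.7,"dz": 15,"spin": 0,"fingers": 1},{"dx": 0,"dy": 0,"dz": 8,"spin": 0,"fingers": 1},{"dx": 0,"dy": 0,"dz": 0,"spin": 0,"fingers": 1}])

```text
t: 4.2
tcp_pos: [440.7, -44.8, 14.6]
ee_rot: [0.795, 0.607, 0.0, 0.0]
ft_force: [0.1, 0.2, 0.5]
finger_gap: 85.4
```

```bash
python3 plan.py
python3 - <<'E'
from h import *
for n,(u,v,w,h) in {"top":(300,200,120,90),"scene":(240,210,120,90)}.items():
    im=snapshot(n); cv2.imwrite(f"pics/{n}_g2.png",cv2.resize(im[v:v+h,u:u+w,::-1],None,fx=5,fy=5,interpolation=cv2.INTER_CUBIC))
print(atz("scene",(333,256.6),17))
E
```

```text
t 4.2 pos [440.7 -44.8  14.6] psi -0.2665 F [0.1 0.2 0.5] gap 85.4 tilt [ 0.001 -0.    -1.   ]
[467.28046965  56.20245387  17.        ]
```

View pics/scene_g2.png

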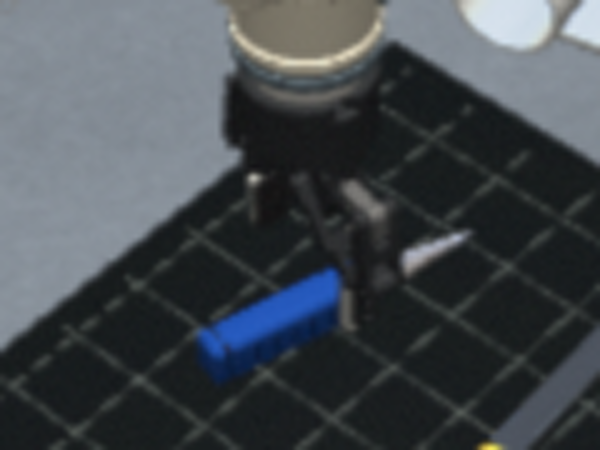

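View pics/top_g2.png

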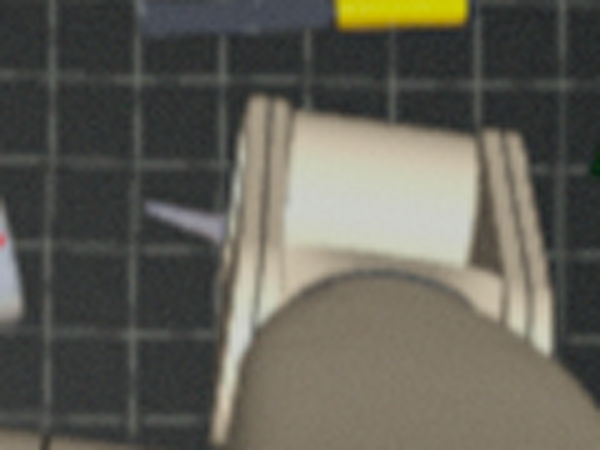

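>>> jog_arm(commands=[{"dx": -6,"dy": 0,"dz": 6,"spin": 0.004,"fingers": 1},{"dx": 0,"dy": 0,"dz": 0,"spin": 0,"fingers": 0},{"dx": 0,"dy": 0,"dz": 0,"spin": 0,"fingers": -1},{"dx": 0,"dy": 0,"dz": 0,"spin": 0,"fingers": -1},{"dx": 0,"dy": 0,"dz": 0,"spin": 0,"fingers": -1},{"dx": 0,"dy": 0,"dz": 0,"spin": 0,"fingers": -1},{"dx": 0,"dy": 0,"dz": 0,"spin": 0,"fingers": -1}])

```text
t: 5.0
tcp_pos: [438.8, -51.3, 8.5]
ee_rot: [0.796, 0.605, 0.0, 0.0]
ft_force: [-1.0, -0.4, 6.9]
finger_gap: 20.5
```

```bash
python3 plan.py
```

```text
t 5.0 pos [438.8 -51.3   8.5] psi -0.2719 F [-1.  -0.4  6.9] gap 20.5 tilt [ 0. -0. -1.]
```

>>> jog_arm(commands=[{"dx": 0,"dy": 0,"dz": -1,"spin": 0,"fingers": -1},{"dx": 0,"dy": 0,"dz": 0,"spin": 0,"fingers": -1},{"dx": 0,"dy": 0,"dz": 0,"spin": 0,"fingers": -1}])

```text
t: 5.3
tcp_pos: [438.6, -51.2, 9.0]
ee_rot: [0.796, 0.605, -0.0, -0.0]
ft_force: [-0.1, 0.2, -1.9]
finger_gap: 20.3
```

```bash
python3 plan.py
```

```text
t 5.3 pos [438.6 -51.2   9. ] psi -0.272 F [-0.1  0.2 -1.9] gap 20.3 tilt [-0.  0. -1.]
```

>>> jog_arm(commands=[{"dx": 0,"dy": 0,"dz": -10,"spin": 0,"fingers": -1},{"dx": 0,"dy": 0,"dz": -30,"spin": 0,"fingers": -1},{"dx": 0,"dy": 0,"dz": -30,"spin": 0,"fingers": -1},{"dx": 0,"dy": 0,"dz": -30,"spin": 0,"fingers": -1},{"dx": 0,"dy": 0,"dz": -8,"spin": 0,"fingers": -1},{"dx": 0,"dy": 0,"dz": 0,"spin": 0,"fingers": -1},{"dx": 0,"dy": 0,"dz": 0,"spin": 0,"fingers": -1}])

```text
t: 6.0
tcp_pos: [438.1, -51.2, 116.5]
ee_rot: [0.796, 0.605, -0.0, -0.0]
ft_force: [0.1, 0.0, -2.7]
finger_gap: 20.1
```

```bash
python3 plan.py
python3 - <<'E'
from h import *
for n,(u,v,w,h) in {"top":(280,200,120,90),"scene":(250,160,120,90)}.items():
    im=snapshot(n); cv2.imwrite(f"pics/{n}_g3.png",cv2.resize(im[v:v+h,u:u+w,::-1],None,fx=6,fy=6,interpolation=cv2.INTER_CUBIC))
E
```

```text
t 6.0 pos [438.1 -51.2 116.5] psi -0.272 F [ 0.1  0.  -2.7] gap 20.1 tilt [-0.001  0.    -1.   ]
```

View pics/scene_g3.png

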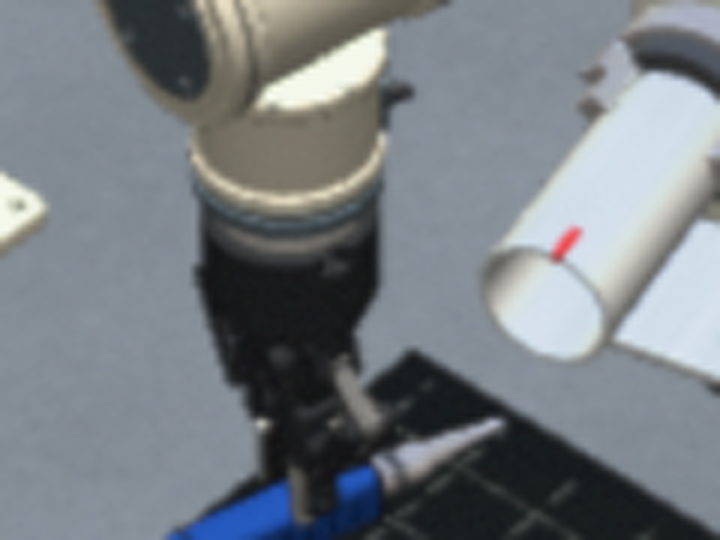

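View pics/top_g3.png

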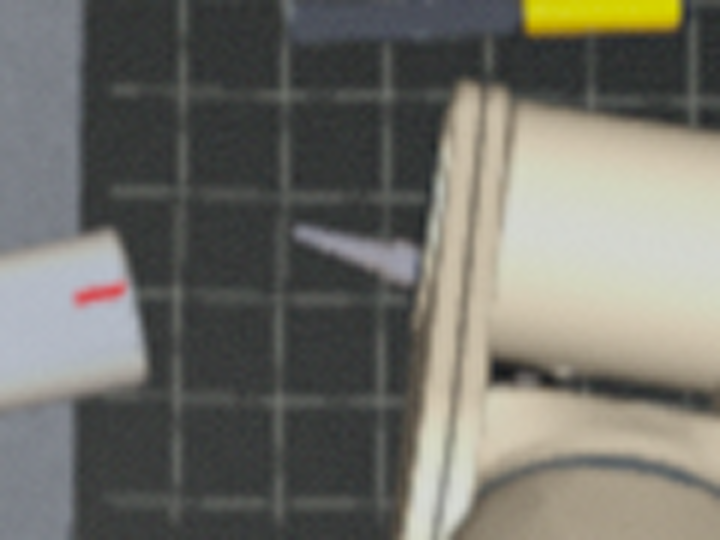

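```bash
python3 - <<'E'
from h import *
np.set_printoptions(precision=1,suppress=True)
x,r=tri((333.3,230),(328.3,237.8)); print("tip tri",x,r)
T=np.array([438.1,-51.2,116.5]);f=np.array([np.sin(.272),np.cos(.272),0]);s=np.array([np.cos(.272),-np.sin(.272),0])
d=x-T;print("fwd",d@f,"side",d@s,"up",d[2])
# tube mouth the same way: manual px; top corners centre (300.7,249.9), scene ellipse from this picture
S=(250+545/6-.5,160+302/6-.5); print("mouth scene px",S,tri(S,(300.7,249.9)))
print("tick",tri((250+557/6-.5,160+255/6-.5),(280+126/6-.5,200+291/6-.5)))
E
```

```text
tip tri [466.7  54.5 125.8] [0.5771330716323819, 0.5771330716324348]
fwd 109.47406887099264 side -0.817299449665681 up 9.312346603668686
mouth scene px (340.3333333333333, 209.83333333333334) (array([432.3, 126.6, 130.2]), [0.036556463408069756, 0.03655646340810922])
tick (array([436.7, 126.4, 162.8]), [1.5572083200866356, 1.557208320086715])
```

```bash
python3 plan.py 467.7 -18 116.5 0.24 6
```

```text
t 6.1 pos [437.7 -51.1 115.9] psi -0.272 F [ 0.4  0.1 -1.1] gap 20.2 tilt [-0.002  0.    -1.   ]
{"dx": 6.7, "dy": 3.3, "dz": -0.1, "spin": -0.085}
{"dx": 6.3, "dy": 3.9, "dz": -0.1, "spin": -0.085}
{"dx": 6.0, "dy": 4.4, "dz": -0.1, "spin": -0.086}
{"dx": 5.6, "dy": 4.9, "dz": -0.1, "spin": -0.085}
{"dx": 5.2, "dy": 5.4, "dz": -0.1, "spin": -0.086}
{"dx": 4.7, "dy": 5.8, "dz": -0.1, "spin": -0.085}
```

>>> jog_arm(commands=[{"dx": 6.7,"dy": 3.3,"dz": 0,"spin": -0.085,"fingers": -1},{"dx": 6.3,"dy": 3.9,"dz": 0,"spin": -0.085,"fingers": -1},{"dx": 6.0,"dy": 4.4,"dz": 0,"spin": -0.086,"fingers": -1},{"dx": 5.6,"dy": 4.9,"dz": 0,"spin": -0.085,"fingers": -1},{"dx": 5.2,"dy": 5.4,"dz": 0,"spin": -0.086,"fingers": -1},{"dx": 4.7,"dy": 5.8,"dz": 0,"spin": -0.085,"fingers": -1},{"dx": 0,"dy": 0,"dz": 0,"spin": 0,"fingers": -1},{"dx": 0,"dy": 0,"dz": 0,"spin": 0,"fingers": -1}])

```text
t: 6.9
tcp_pos: [467.9, -18.1, 116.1]
ee_rot: [0.618, 0.786, -0.001, -0.001]
ft_force: [-0.2, 0.7, -1.9]
finger_gap: 20.1
```

```bash
python3 plan.py
python3 - <<'E'
from h import *
for n,(u,v,w,h) in {"top":(240,200,120,90),"scene":(300,160,80,60)}.items():
    im=snapshot(n); s=720/w; cv2.imwrite(f"pics/{n}_g4.png",cv2.resize(im[v:v+h,u:u+w,::-1],None,fx=s,fy=s,interpolation=cv2.INTER_CUBIC))
E
```

```text
t 6.9 pos [467.9 -18.1 116.1] psi 0.2382 F [-0.2  0.7 -1.9] gap 20.1 tilt [-0.002  0.    -1.   ]
```

View pics/scene_g4.png

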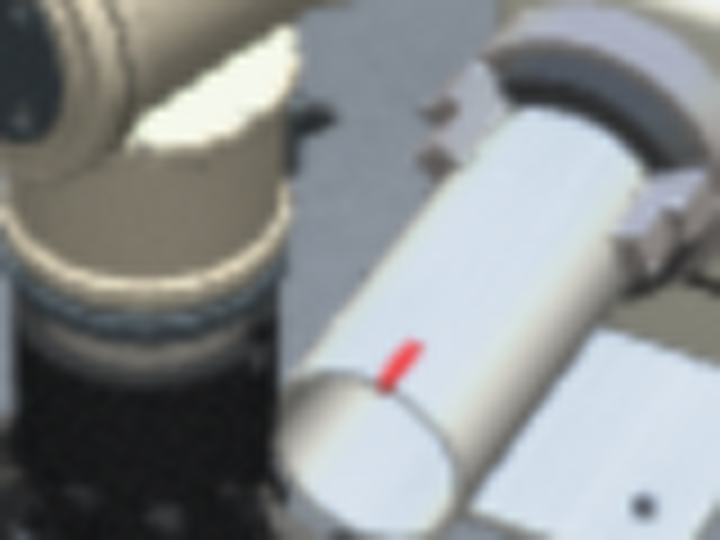

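View pics/top_g4.png

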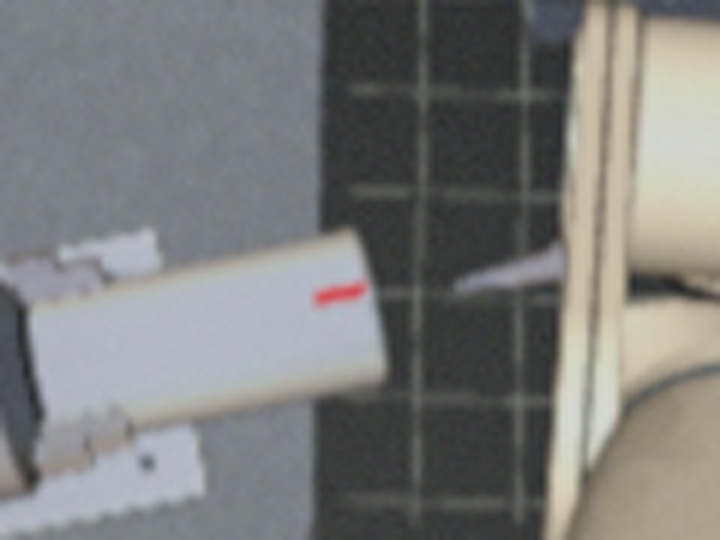

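>>> jog_arm(commands=[{"dx": 15,"dy": 0,"dz": 0,"spin": 0,"fingers": -1},{"dx": 15,"dy": 0,"dz": 0,"spin": 0,"fingers": -1},{"dx": 15,"dy": 0,"dz": 0,"spin": 0,"fingers": -1},{"dx": 15,"dy": 0,"dz": 0,"spin": 0,"fingers": -1},{"dx": 0,"dy": 0,"dz": 0,"spin": 0,"fingers": -1},{"dx": 0,"dy": 0,"dz": 0,"spin": 0,"fingers": -1}])

```text
t: 7.6
tcp_pos: [454.3, 40.0, 117.1]
ee_rot: [0.617, 0.787, -0.0, 0.0]
ft_force: [0.9, -0.3, -2.8]
finger_gap: 20.3
```

```bash
python3 plan.py
python3 - <<'E'
from h import *
for n,(u,v,w,h) in {"top":(240,200,120,90)}.items():
    im=snapshot(n); s=720/w; cv2.imwrite(f"pics/{n}_g5.png",cv2.resize(im[v:v+h,u:u+w,::-1],None,fx=s,fy=s,interpolation=cv2.INTER_CUBIC))
E
python3 plan.py
```

```text
t 7.6 pos [454.3  40.  117.1] psi 0.2401 F [ 0.9 -0.3 -2.8] gap 20.3 tilt [-0. -0. -1.]
t 7.65 pos [454.5  39.7 117.1] psi 0.2396 F [ 0.   0.1 -1.9] gap 20.0 tilt [ 0. -0. -1.]
```

View pics/top_g5.png

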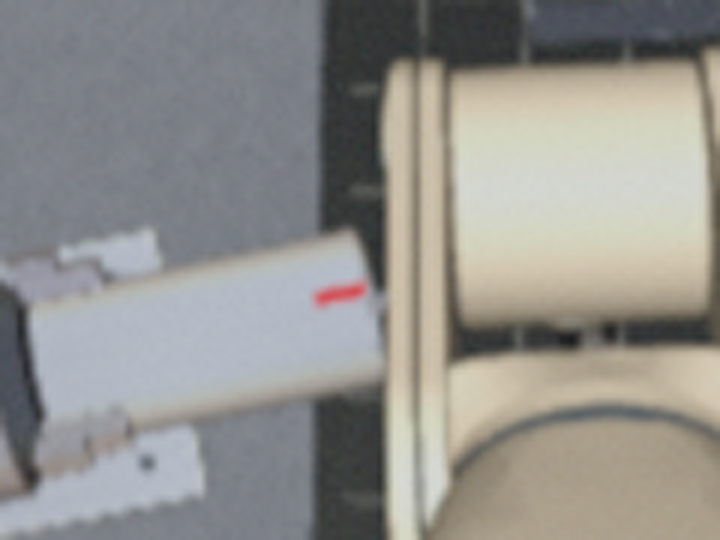

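>>> jog_arm(commands=[{"dx": 0,"dy": 8,"dz": 0,"spin": 0,"fingers": -1},{"dx": 0,"dy": 8,"dz": 0,"spin": 0,"fingers": -1},{"dx": 0,"dy": 6,"dz": 0,"spin": 0,"fingers": -1},{"dx": 0,"dy": 0,"dz": 0,"spin": 0,"fingers": -1}])

```text
t: 8.05
tcp_pos: [477.3, 45.4, 117.2]
ee_rot: [0.617, 0.787, 0.0, 0.0]
ft_force: [-1.6, 0.7, -1.6]
finger_gap: 19.7
```

>>> jog_arm(commands=[{"dx": 0,"dy": 1,"dz": 0,"spin": 0,"fingers": -1},{"dx": 0,"dy": 1,"dz": 0,"spin": 0,"fingers": -1}])

```text
t: 8.25
tcp_pos: [477.5, 45.8, 116.9]
ee_rot: [0.617, 0.787, -0.0, -0.0]
ft_force: [0.6, 0.0, -2.2]
finger_gap: 19.9
```

>>> jog_arm(commands=[{"dx": 0,"dy": 1,"dz": 0,"spin": 0,"fingers": -1},{"dx": 0,"dy": 0.5,"dz": 0,"spin": 0,"fingers": -1}])

```text
t: 8.45
tcp_pos: [479.2, 46.2, 117.1]
ee_rot: [0.617, 0.787, 0.0, 0.0]
ft_force: [0.6, -0.1, -1.9]
finger_gap: 20.0
```

>>> jog_arm(commands=[{"dx": 0,"dy": 0.7,"dz": 0,"spin": 0,"fingers": -1},{"dx": 0,"dy": 0.5,"dz": 0,"spin": 0,"fingers": -1}])

```text
t: 8.65
tcp_pos: [480.4, 46.5, 117.1]
ee_rot: [0.617, 0.787, -0.0, 0.0]
ft_force: [0.7, 0.7, -0.8]
finger_gap: 20.2
```

>>> jog_arm(commands=[{"dx": 0,"dy": 0.5,"dz": 0,"spin": 0,"fingers": -1},{"dx": 0,"dy": 0.5,"dz": 0,"spin": 0,"fingers": -1}])

```text
t: 8.85
tcp_pos: [481.0, 46.7, 117.0]
ee_rot: [0.617, 0.787, -0.0, -0.0]
ft_force: [-1.1, -0.3, -1.4]
finger_gap: 20.1
```

>>> jog_arm(commands=[{"dx": 0,"dy": 0.3,"dz": 0,"spin": 0,"fingers": -1},{"dx": 0,"dy": 0,"dz": 0,"spin": 0,"fingers": -1}])

```text
t: 9.05
tcp_pos: [481.3, 46.8, 117.0]
ee_rot: [0.617, 0.787, -0.0, -0.0]
ft_force: [-0.9, -0.4, -0.5]
finger_gap: 20.1
```

>>> jog_arm(commands=[{"dx": 0,"dy": 0.5,"dz": 0,"spin": 0,"fingers": -1},{"dx": 0,"dy": 0,"dz": 0,"spin": 0,"fingers": -1}])

```text
t: 9.25
tcp_pos: [481.8, 46.9, 117.0]
ee_rot: [0.617, 0.787, -0.0, -0.0]
ft_force: [-1.2, -1.1, -1.9]
finger_gap: 19.9
```

>>> jog_arm(commands=[{"dx": 0,"dy": 0.5,"dz": 0,"spin": 0,"fingers": -1},{"dx": 0,"dy": 0,"dz": 0,"spin": 0,"fingers": -1}])

```text
t: 9.45
tcp_pos: [482.3, 47.0, 117.0]
ee_rot: [0.617, 0.787, -0.0, -0.0]
ft_force: [-2.8, -0.7, -1.7]
finger_gap: 20.5
```

>>> jog_arm(commands=[{"dx": 0,"dy": 0.5,"dz": 0,"spin": 0,"fingers": -1},{"dx": 0,"dy": 0,"dz": 0,"spin": 0,"fingers": -1}])

```text
t: 9.65
tcp_pos: [482.7, 47.1, 117.0]
ee_rot: [0.617, 0.787, -0.0, -0.0]
ft_force: [-3.4, -2.2, -1.1]
finger_gap: 20.3
```

>>> jog_arm(commands=[{"dx": 0,"dy": -9,"dz": 0,"spin": 0,"fingers": -1},{"dx": 0,"dy": -10,"dz": 0,"spin": 0,"fingers": -1},{"dx": 0,"dy": -10,"dz": 0,"spin": 0,"fingers": -1},{"dx": 0,"dy": -10,"dz": 0,"spin": 0,"fingers": -1},{"dx": 0,"dy": -10,"dz": 0,"spin": 0,"fingers": -1},{"dx": 0,"dy": -5,"dz": 0,"spin": 0,"fingers": -1},{"dx": 0,"dy": 0,"dz": 0,"spin": 0,"fingers": -1}])

```text
t: 10.35
tcp_pos: [429.8, 34.2, 117.1]
ee_rot: [0.617, 0.787, -0.0, -0.0]
ft_force: [0.4, -0.1, -1.6]
finger_gap: 20.1
```

>>> jog_arm(commands=[{"dx": 0,"dy": -1,"dz": 0,"spin": 0,"fingers": -1},{"dx": 0,"dy": -1,"dz": 0,"spin": 0,"fingers": -1}])

```text
t: 10.55
tcp_pos: [429.2, 33.9, 117.2]
ee_rot: [0.617, 0.787, 0.0, 0.0]
ft_force: [-0.5, -0.3, -1.4]
finger_gap: 20.3
```

>>> jog_arm(commands=[{"dx": 0,"dy": -1,"dz": 0,"spin": 0,"fingers": -1},{"dx": 0,"dy": 0,"dz": 0,"spin": 0,"fingers": -1}])

```text
t: 10.75
tcp_pos: [427.7, 33.7, 117.0]
ee_rot: [0.617, 0.787, -0.0, -0.0]
ft_force: [-0.5, 0.1, -1.7]
finger_gap: 20.0
```

>>> jog_arm(commands=[{"dx": 0,"dy": -1,"dz": 0,"spin": 0,"fingers": -1},{"dx": 0,"dy": 0,"dz": 0,"spin": 0,"fingers": -1}])

```text
t: 10.95
tcp_pos: [427.0, 33.4, 117.1]
ee_rot: [0.617, 0.787, 0.0, 0.0]
ft_force: [1.1, 0.4, -1.5]
finger_gap: 20.2
```

>>> jog_arm(commands=[{"dx": 0,"dy": -1,"dz": 0,"spin": 0,"fingers": -1},{"dx": 0,"dy": 0,"dz": 0,"spin": 0,"fingers": -1},{"dx": 0,"dy": 0,"dz": 0,"spin": 0,"fingers": -1}])

```text
t: 11.25
tcp_pos: [426.2, 33.2, 117.2]
ee_rot: [0.617, 0.787, 0.0, 0.0]
ft_force: [1.2, -0.2, -1.4]
finger_gap: 20.2
```

>>> jog_arm(commands=[{"dx": 0,"dy": -0.7,"dz": 0,"spin": 0,"fingers": -1},{"dx": 0,"dy": 0,"dz": 0,"spin": 0,"fingers": -1},{"dx": 0,"dy": 0,"dz": 0,"spin": 0,"fingers": -1}])

```text
t: 11.55
tcp_pos: [425.5, 33.0, 117.2]
ee_rot: [0.617, 0.787, 0.0, 0.0]
ft_force: [1.8, 1.3, -1.9]
finger_gap: 20.2
```

>>> jog_arm(commands=[{"dx": 0,"dy": 9.6,"dz": 0,"spin": 0,"fingers": -1},{"dx": 5,"dy": 10,"dz": 0,"spin": 0,"fingers": -1},{"dx": 5,"dy": 10,"dz": 6,"spin": 0,"fingers": -1},{"dx": 0,"dy": 0,"dz": 9,"spin": 0,"fingers": -1},{"dx": 0,"dy": 0,"dz": 9,"spin": 0,"fingers": -1},{"dx": 0,"dy": 0,"dz": 1,"spin": 0,"fingers": -1},{"dx": 0,"dy": 0,"dz": 0,"spin": 0,"fingers": -1}])

```text
t: 12.25
tcp_pos: [450.5, 49.6, 91.3]
ee_rot: [0.617, 0.787, -0.001, -0.001]
ft_force: [0.7, 0.5, -1.9]
finger_gap: 19.6
```

>>> jog_arm(commands=[{"dx": 0,"dy": 0,"dz": 1,"spin": 0,"fingers": -1},{"dx": 0,"dy": 0,"dz": 0,"spin": 0,"fingers": -1}])

```text
t: 12.45
tcp_pos: [451.5, 49.7, 91.2]
ee_rot: [0.617, 0.787, 0.0, 0.0]
ft_force: [0.7, -0.2, -1.3]
finger_gap: 19.8
```

>>> jog_arm(commands=[{"dx": 0,"dy": 0,"dz": 1,"spin": 0,"fingers": -1},{"dx": 0,"dy": 0,"dz": 0,"spin": 0,"fingers": -1}])

```text
t: 12.65
tcp_pos: [451.6, 49.7, 90.2]
ee_rot: [0.617, 0.787, 0.0, 0.0]
ft_force: [0.1, 0.1, -1.6]
finger_gap: 20.5
```

>>> jog_arm(commands=[{"dx": 0,"dy": 0,"dz": 1,"spin": 0,"fingers": -1},{"dx": 0,"dy": 0,"dz": 0,"spin": 0,"fingers": -1},{"dx": 0,"dy": 0,"dz": 0,"spin": 0,"fingers": -1}])

```text
t: 12.95
tcp_pos: [451.5, 49.7, 89.1]
ee_rot: [0.617, 0.787, 0.0, 0.0]
ft_force: [-0.0, -0.3, -1.1]
finger_gap: 19.9
```

>>> jog_arm(commands=[{"dx": 0,"dy": 0,"dz": 0.7,"spin": 0,"fingers": -1},{"dx": 0,"dy": 0,"dz": 0,"spin": 0,"fingers": -1},{"dx": 0,"dy": 0,"dz": 0,"spin": 0,"fingers": -1}])

```text
t: 13.25
tcp_pos: [451.5, 49.7, 88.4]
ee_rot: [0.617, 0.787, 0.0, 0.0]
ft_force: [0.4, -0.9, -0.4]
finger_gap: 19.7
```

>>> jog_arm(commands=[{"dx": 0,"dy": 0,"dz": 0.7,"spin": 0,"fingers": -1},{"dx": 0,"dy": 0,"dz": 0,"spin": 0,"fingers": -1},{"dx": 0,"dy": 0,"dz": 0,"spin": 0,"fingers": -1}])

```text
t: 13.55
tcp_pos: [451.6, 49.7, 87.7]
ee_rot: [0.617, 0.787, 0.0, 0.0]
ft_force: [0.8, -2.1, -0.1]
finger_gap: 20.2
```

>>> jog_arm(commands=[{"dx": 0,"dy": 0,"dz": 1,"spin": 0,"fingers": -1},{"dx": 0,"dy": 0,"dz": 0,"spin": 0,"fingers": -1},{"dx": 0,"dy": 0,"dz": 0,"spin": 0,"fingers": -1}])

```text
t: 13.85
tcp_pos: [451.6, 49.7, 86.7]
ee_rot: [0.617, 0.787, 0.0, 0.0]
ft_force: [-0.2, -2.1, 1.0]
finger_gap: 20.0
```

```bash
python3 - <<'E'
from h import *
for n,(u,v,w,h) in {"top":(240,200,120,90),"scene":(270,160,120,90)}.items():
    im=snapshot(n); s=720/w; cv2.imwrite(f"pics/{n}_g6.png",cv2.resize(im[v:v+h,u:u+w,::-1],None,fx=s,fy=s,interpolation=cv2.INTER_CUBIC))
E
python3 plan.py
```

```text
t 13.95 pos [451.5  49.7  86.7] psi 0.2399 F [ 0.6 -0.3  0.1] gap 20.1 tilt [ 0.  0. -1.]
```

View pics/scene_g6.png

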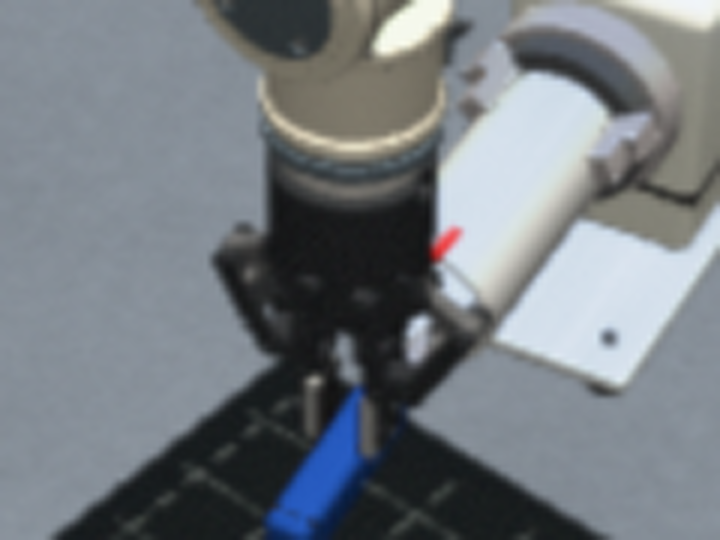

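>>> jog_arm(commands=[{"dx": 0,"dy": 0,"dz": -9,"spin": 0,"fingers": -1},{"dx": 0,"dy": 1,"dz": -10,"spin": 0,"fingers": -1},{"dx": 0,"dy": 1,"dz": -10,"spin": 0,"fingers": -1},{"dx": 0,"dy": 1,"dz": -10,"spin": 0,"fingers": -1},{"dx": 0,"dy": 1,"dz": -10,"spin": 0,"fingers": -1},{"dx": 0,"dy": 0,"dz": -5,"spin": 0,"fingers": -1},{"dx": 0,"dy": 0,"dz": 0,"spin": 0,"fingers": -1}])

```text
t: 14.65
tcp_pos: [456.0, 50.7, 141.6]
ee_rot: [0.617, 0.787, 0.001, 0.001]
ft_force: [0.2, -0.1, -0.5]
finger_gap: 20.1
```

>>> jog_arm(commands=[{"dx": 0,"dy": 0,"dz": -1,"spin": 0,"fingers": -1},{"dx": 0,"dy": 0,"dz": -1,"spin": 0,"fingers": -1},{"dx": 0,"dy": 0,"dz": 0,"spin": 0,"fingers": -1}])

```text
t: 14.95
tcp_pos: [455.1, 50.7, 142.4]
ee_rot: [0.617, 0.787, -0.0, -0.0]
ft_force: [-0.1, 0.3, -1.5]
finger_gap: 20.0
```

>>> jog_arm(commands=[{"dx": 0,"dy": 0,"dz": -1,"spin": 0,"fingers": -1},{"dx": 0,"dy": 0,"dz": 0,"spin": 0,"fingers": -1},{"dx": 0,"dy": 0,"dz": 0,"spin": 0,"fingers": -1}])

```text
t: 15.25
tcp_pos: [455.2, 50.7, 143.6]
ee_rot: [0.617, 0.787, -0.0, -0.0]
ft_force: [-0.0, 0.8, -1.7]
finger_gap: 20.2
```

>>> jog_arm(commands=[{"dx": 0,"dy": 0,"dz": -1,"spin": 0,"fingers": -1},{"dx": 0,"dy": 0,"dz": 0,"spin": 0,"fingers": -1},{"dx": 0,"dy": 0,"dz": 0,"spin": 0,"fingers": -1}])

```text
t: 15.55
tcp_pos: [455.3, 50.7, 144.7]
ee_rot: [0.617, 0.787, -0.0, 0.0]
ft_force: [-0.3, 0.6, -3.1]
finger_gap: 19.9
```

>>> jog_arm(commands=[{"dx": 0,"dy": 0,"dz": -1,"spin": 0,"fingers": -1},{"dx": 0,"dy": 0,"dz": 0,"spin": 0,"fingers": -1},{"dx": 0,"dy": 0,"dz": 0,"spin": 0,"fingers": -1}])

```text
t: 15.85
tcp_pos: [455.3, 50.7, 145.7]
ee_rot: [0.617, 0.787, -0.0, -0.0]
ft_force: [-0.3, 0.6, -2.0]
finger_gap: 19.8
```

>>> jog_arm(commands=[{"dx": 0,"dy": 0,"dz": -1,"spin": 0,"fingers": -1},{"dx": 0,"dy": 0,"dz": 0,"spin": 0,"fingers": -1},{"dx": 0,"dy": 0,"dz": 0,"spin": 0,"fingers": -1}])

```text
t: 16.15
tcp_pos: [455.3, 50.7, 146.7]
ee_rot: [0.617, 0.787, -0.0, -0.0]
ft_force: [-0.5, 1.3, -3.3]
finger_gap: 20.0
```

>>> jog_arm(commands=[{"dx": 0,"dy": 0,"dz": -0.7,"spin": 0,"fingers": -1},{"dx": 0,"dy": 0,"dz": -0.7,"spin": 0,"fingers": -1},{"dx": 0,"dy": 0,"dz": 0,"spin": 0,"fingers": -1},{"dx": 0,"dy": 0,"dz": 0,"spin": 0,"fingers": -1}])

```text
t: 16.55
tcp_pos: [455.3, 50.7, 148.1]
ee_rot: [0.617, 0.787, -0.0, -0.0]
ft_force: [-0.5, 0.2, -3.0]
finger_gap: 20.0
```

```bash
python3 - <<'E'
import numpy as np
a,b=29.3,31.5
e,z=3.4,31.25+0.0
th=0.13; e+=0.6
for k in range(1,34):
    t=th+k*np.pi/16; E,Z=a*np.sin(t),b*np.cos(t)
    dy=round((E-e)/5,2);dz=round(-(Z-z)/5,2); e+=5*dy; z-=5*dz
    print(k,"dy",dy,"dz",dz,"| e %.1f z %.1f"%(e-.6,z+116.85))
E
python3 plan.py
```

```text
1 dy 1.08 dz 0.28 | e 8.8 z 146.7
2 dy 1.05 dz 0.51 | e 14.1 z 144.2
3 dy 0.93 dz 0.72 | e 18.7 z 140.6
4 dy 0.79 dz 0.9 | e 22.6 z 136.1
5 dy 0.6 dz 1.05 | e 25.6 z 130.8
6 dy 0.41 dz 1.15 | e 27.7 z 125.0
7 dy 0.19 dz 1.22 | e 28.6 z 119.0
8 dy -0.04 dz 1.24 | e 28.4 z 112.8
9 dy -0.26 dz 1.2 | e 27.1 z 106.8
10 dy -0.47 dz 1.13 | e 24.8 z 101.1
11 dy -0.67 dz 1.0 | e 21.4 z 96.1
12 dy -0.84 dz 0.84 | e 17.2 z 91.9
13 dy -0.97 dz 0.66 | e 12.4 z 88.6
14 dy -1.08 dz 0.43 | e 7.0 z 86.5
15 dy -1.13 dz 0.21 | e 1.3 z 85.4
16 dy -1.15 dz -0.04 | e -4.4 z 85.6
17 dy -1.12 dz -0.28 | e -10.0 z 87.0
18 dy -1.05 dz -0.51 | e -15.3 z 89.5
19 dy -0.93 dz -0.72 | e -19.9 z 93.2
20 dy -0.79 dz -0.9 | e -23.9 z 97.7
21 dy -0.6 dz -1.05 | e -26.9 z 102.9
22 dy -0.41 dz -1.15 | e -28.9 z 108.7
23 dy -0.19 dz -1.22 | e -29.9 z 114.8
24 dy 0.04 dz -1.24 | e -29.7 z 121.0
25 dy 0.26 dz -1.2 | e -28.4 z 127.0
26 dy 0.47 dz -1.13 | e -26.0 z 132.6
27 dy 0.67 dz -1.0 | e -22.7 z 137.6
28 dy 0.84 dz -0.84 | e -18.5 z 141.8
29 dy 0.97 dz -0.66 | e -13.6 z 145.1
30 dy 1.08 dz -0.43 | e -8.2 z 147.2
31 dy 1.13 dz -0.21 | e -2.6 z 148.3
32 dy 1.15 dz 0.04 | e 3.2 z 148.1
33 dy 1.12 dz 0.28 | e 8.8 z 146.7
t 16.55 pos [455.3  50.7 148.1] psi 0.24 F [-0.5  0.2 -3. ] gap 20.0 tilt [-0. -0. -1.]
```

```bash
cat > tq.py <<'E'
from plan import *
def show():
    s,p,psi,R=state(); F=np.array(s["ft_force"]);T=np.array(s["torque"])
    print("t",round(s["t"],2),"pos",np.round(p,1),"F",np.round(F,1),"T tool",np.round(R.T@T,3),"F tool",np.round(R.T@F,2))
if __name__=="__main__": show()
E
python3 tq.py
python3 - <<'E'
from h import *
for n,(u,v,w,h) in {"scene":(270,150,120,90)}.items():
    im=snapshot(n); s=720/w; cv2.imwrite(f"pics/{n}_g7.png",cv2.resize(im[v:v+h,u:u+w,::-1],None,fx=s,fy=s,interpolation=cv2.INTER_CUBIC))
E
python3 tq.py
```

```text
t 16.55 pos [455.3  50.7 148.1] F [-0.5  0.2 -3. ] T tool [ 0.057 -0.062  0.034] F tool [ 0.33 -0.4   2.95]
t 16.6 pos [455.4  50.7 148.1] F [-0.   0.4 -2.8] T tool [ 0.039  0.076 -0.032] F tool [0.38 0.08 2.81]
```

View pics/scene_g7.png

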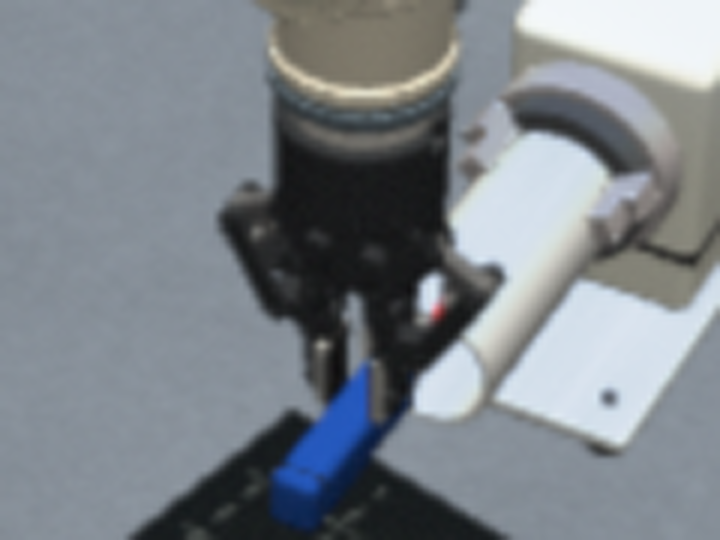

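>>> jog_arm(commands=[{"dx": 0,"dy": 1.1,"dz": 0.25,"spin": 0,"fingers": -1},{"dx": 0,"dy": 1.1,"dz": 0.25,"spin": 0,"fingers": -1},{"dx": 0,"dy": 1.1,"dz": 0.25,"spin": 0,"fingers": -1},{"dx": 0,"dy": 1.1,"dz": 0.25,"spin": 0,"fingers": -1},{"dx": 0,"dy": 1.0,"dz": 0.4,"spin": 0,"fingers": -1},{"dx": 0,"dy": 1.05,"dz": 0.5,"spin": 0,"fingers": -1},{"dx": 0,"dy": 1.05,"dz": 0.5,"spin": 0,"fingers": -1},{"dx": 0,"dy": 1.05,"dz": 0.5,"spin": 0,"fingers": -1},{"dx": 0,"dy": 1.05,"dz": 0.5,"spin": 0,"fingers": -1},{"dx": 0,"dy": 1.05,"dz": 0.55,"spin": 0,"fingers": -1}])

```text
t: 17.6
tcp_pos: [465.7, 53.2, 144.1]
ee_rot: [0.617, 0.787, -0.0, -0.0]
ft_force: [-1.0, -0.4, -2.0]
finger_gap: 20.3
```

```bash
python3 tq.py
```

```text
t 17.6 pos [465.7  53.2 144.1] F [-1.  -0.4 -2. ] T tool [ 0.329 -0.172 -0.123] F tool [-0.16 -1.06  2.  ]
```

>>> jog_arm(commands=[{"dx": 0,"dy": 1.0,"dz": 0.65,"spin": 0,"fingers": -1},{"dx": 0,"dy": 1.0,"dz": 0.65,"spin": 0,"fingers": -1},{"dx": 0,"dy": 1.0,"dz": 0.65,"spin": 0,"fingers": -1},{"dx": 0,"dy": 1.0,"dz": 0.65,"spin": 0,"fingers": -1},{"dx": 0,"dy": 1.0,"dz": 0.65,"spin": 0,"fingers": -1},{"dx": 0,"dy": 0.85,"dz": 0.85,"spin": 0,"fingers": -1},{"dx": 0,"dy": 0.85,"dz": 0.85,"spin": 0,"fingers": -1},{"dx": 0,"dy": 0.85,"dz": 0.85,"spin": 0,"fingers": -1},{"dx": 0,"dy": 0.85,"dz": 0.85,"spin": 0,"fingers": -1},{"dx": 0,"dy": 0.85,"dz": 0.85,"spin": 0,"fingers": -1}])

```text
t: 18.6
tcp_pos: [474.1, 55.3, 136.4]
ee_rot: [0.617, 0.787, -0.001, -0.0]
ft_force: [-4.5, -2.6, -2.6]
finger_gap: 19.7
```

```bash
python3 tq.py
```

```text
t 18.6 pos [474.1  55.3 136.4] F [-4.5 -2.6 -2.6] T tool [ 0.969 -0.225 -0.448] F tool [-1.49 -5.    2.61]
```

>>> jog_arm(commands=[{"dx": 0,"dy": 0.55,"dz": 1.1,"spin": 0,"fingers": -1},{"dx": 0,"dy": 0.55,"dz": 1.1,"spin": 0,"fingers": -1},{"dx": 0,"dy": 0.55,"dz": 1.1,"spin": 0,"fingers": -1},{"dx": 0,"dy": 0.55,"dz": 1.1,"spin": 0,"fingers": -1},{"dx": 0,"dy": 0.55,"dz": 1.1,"spin": 0,"fingers": -1},{"dx": 0,"dy": 0.35,"dz": 1.2,"spin": 0,"fingers": -1},{"dx": 0,"dy": 0.35,"dz": 1.2,"spin": 0,"fingers": -1},{"dx": 0,"dy": 0.35,"dz": 1.2,"spin": 0,"fingers": -1},{"dx": 0,"dy": 0.35,"dz": 1.2,"spin": 0,"fingers": -1},{"dx": 0,"dy": 0.35,"dz": 1.2,"spin": 0,"fingers": -1}])

```text
t: 19.6
tcp_pos: [478.5, 56.4, 125.0]
ee_rot: [0.617, 0.787, -0.0, -0.0]
ft_force: [-5.4, -1.9, -0.3]
finger_gap: 19.9
```

```bash
python3 tq.py
```

```text
t 19.6 pos [478.5  56.4 125. ] F [-5.4 -1.9 -0.3] T tool [ 1.165 -0.117 -0.505] F tool [-0.6  -5.67  0.32]
```

>>> jog_arm(commands=[{"dx": 0,"dy": 0.1,"dz": 1.2,"spin": 0,"fingers": -1},{"dx": 0,"dy": 0.1,"dz": 1.2,"spin": 0,"fingers": -1},{"dx": 0,"dy": 0.1,"dz": 1.2,"spin": 0,"fingers": -1},{"dx": 0,"dy": 0.1,"dz": 1.2,"spin": 0,"fingers": -1},{"dx": 0,"dy": 0.1,"dz": 1.2,"spin": 0,"fingers": -1},{"dx": 0,"dy": 0,"dz": 1.2,"spin": 0,"fingers": -1},{"dx": 0,"dy": 0,"dz": 1.2,"spin": 0,"fingers": -1},{"dx": 0,"dy": 0,"dz": 1.2,"spin": 0,"fingers": -1},{"dx": 0,"dy": 0,"dz": 1.2,"spin": 0,"fingers": -1},{"dx": 0,"dy": 0,"dz": 1.2,"spin": 0,"fingers": -1}])

```text
t: 20.6
tcp_pos: [479.6, 56.6, 113.3]
ee_rot: [0.617, 0.787, 0.0, -0.0]
ft_force: [-4.7, -1.8, 0.9]
finger_gap: 19.8
```

```bash
python3 tq.py
```

```text
t 20.6 pos [479.6  56.6 113.3] F [-4.7 -1.8  0.9] T tool [ 0.924  0.086 -0.4  ] F tool [-0.67 -4.96 -0.91]
```

>>> jog_arm(commands=[{"dx": 0,"dy": -0.25,"dz": 1.25,"spin": 0,"fingers": -1},{"dx": 0,"dy": -0.25,"dz": 1.25,"spin": 0,"fingers": -1},{"dx": 0,"dy": -0.25,"dz": 1.25,"spin": 0,"fingers": -1},{"dx": 0,"dy": -0.25,"dz": 1.25,"spin": 0,"fingers": -1},{"dx": 0,"dy": -0.25,"dz": 1.25,"spin": 0,"fingers": -1},{"dx": 0,"dy": -0.45,"dz": 1.2,"spin": 0,"fingers": -1},{"dx": 0,"dy": -0.45,"dz": 1.2,"spin": 0,"fingers": -1},{"dx": 0,"dy": -0.45,"dz": 1.2,"spin": 0,"fingers": -1},{"dx": 0,"dy": -0.45,"dz": 1.2,"spin": 0,"fingers": -1},{"dx": 0,"dy": -0.45,"dz": 1.2,"spin": 0,"fingers": -1}])

```text
t: 21.6
tcp_pos: [476.5, 55.8, 100.9]
ee_rot: [0.617, 0.787, 0.0, 0.0]
ft_force: [-2.5, -0.9, 1.6]
finger_gap: 19.9
```

```bash
python3 tq.py
```

```text
t 21.6 pos [476.5  55.8 100.9] F [-2.5 -0.9  1.6] T tool [ 0.306  0.102 -0.116] F tool [-0.26 -2.64 -1.57]
```

>>> jog_arm(commands=[{"dx": 0,"dy": -0.6,"dz": 1.1,"spin": 0,"fingers": -1},{"dx": 0,"dy": -0.6,"dz": 1.1,"spin": 0,"fingers": -1},{"dx": 0,"dy": -0.6,"dz": 1.1,"spin": 0,"fingers": -1},{"dx": 0,"dy": -0.6,"dz": 1.1,"spin": 0,"fingers": -1},{"dx": 0,"dy": -0.6,"dz": 1.1,"spin": 0,"fingers": -1},{"dx": 0,"dy": -0.8,"dz": 0.9,"spin": 0,"fingers": -1},{"dx": 0,"dy": -0.8,"dz": 0.9,"spin": 0,"fingers": -1},{"dx": 0,"dy": -0.8,"dz": 0.9,"spin": 0,"fingers": -1},{"dx": 0,"dy": -0.8,"dz": 0.9,"spin": 0,"fingers": -1},{"dx": 0,"dy": -0.8,"dz": 0.9,"spin": 0,"fingers": -1}])

```text
t: 22.6
tcp_pos: [469.4, 54.1, 90.9]
ee_rot: [0.617, 0.787, 0.0, 0.0]
ft_force: [-0.3, -0.6, 1.0]
finger_gap: 20.0
```

```bash
python3 tq.py
```

```text
t 22.6 pos [469.4  54.1  90.9] F [-0.3 -0.6  1. ] T tool [ 0.091  0.093 -0.06 ] F tool [-0.5  -0.38 -1.04]
```

>>> jog_arm(commands=[{"dx": 0,"dy": -1.05,"dz": 0.65,"spin": 0,"fingers": -1},{"dx": 0,"dy": -1.05,"dz": 0.65,"spin": 0,"fingers": -1},{"dx": 0,"dy": -1.05,"dz": 0.65,"spin": 0,"fingers": -1},{"dx": 0,"dy": -1.05,"dz": 0.65,"spin": 0,"fingers": -1},{"dx": 0,"dy": -1.05,"dz": 0.65,"spin": 0,"fingers": -1},{"dx": 0,"dy": -1.1,"dz": 0.45,"spin": 0,"fingers": -1},{"dx": 0,"dy": -1.1,"dz": 0.45,"spin": 0,"fingers": -1},{"dx": 0,"dy": -1.1,"dz": 0.45,"spin": 0,"fingers": -1},{"dx": 0,"dy": -1.1,"dz": 0.45,"spin": 0,"fingers": -1},{"dx": 0,"dy": -1.1,"dz": 0.45,"spin": 0,"fingers": -1}])

```text
t: 23.6
tcp_pos: [458.9, 51.5, 85.4]
ee_rot: [0.617, 0.787, 0.0, 0.0]
ft_force: [-1.0, -0.6, 0.2]
finger_gap: 20.1
```

```bash
python3 tq.py
```

```text
t 23.6 pos [458.9  51.5  85.4] F [-1.  -0.6  0.2] T tool [ 0.003  0.074 -0.001] F tool [-0.39 -1.11 -0.16]
```

>>> jog_arm(commands=[{"dx": 0,"dy": -1.15,"dz": 0.2,"spin": 0,"fingers": -1},{"dx": 0,"dy": -1.15,"dz": 0.2,"spin": 0,"fingers": -1},{"dx": 0,"dy": -1.15,"dz": 0.2,"spin": 0,"fingers": -1},{"dx": 0,"dy": -1.15,"dz": 0.2,"spin": 0,"fingers": -1},{"dx": 0,"dy": -1.15,"dz": 0.2,"spin": 0,"fingers": -1},{"dx": 0,"dy": -1.15,"dz": 0,"spin": 0,"fingers": -1},{"dx": 0,"dy": -1.15,"dz": 0,"spin": 0,"fingers": -1},{"dx": 0,"dy": -1.15,"dz": 0,"spin": 0,"fingers": -1},{"dx": 0,"dy": -1.15,"dz": 0,"spin": 0,"fingers": -1},{"dx": 0,"dy": -1.15,"dz": 0,"spin": 0,"fingers": -1}])

```text
t: 24.6
tcp_pos: [447.9, 48.8, 84.5]
ee_rot: [0.617, 0.787, 0.0, 0.0]
ft_force: [0.9, -0.2, 0.0]
finger_gap: 20.2
```

```bash
python3 tq.py
```

```text
t 24.6 pos [447.9  48.8  84.5] F [ 0.9 -0.2  0. ] T tool [-0.292  0.05   0.113] F tool [-0.45  0.85 -0.05]
```

>>> jog_arm(commands=[{"dx": 0,"dy": -1.1,"dz": -0.25,"spin": 0,"fingers": -1},{"dx": 0,"dy": -1.1,"dz": -0.25,"spin": 0,"fingers": -1},{"dx": 0,"dy": -1.1,"dz": -0.25,"spin": 0,"fingers": -1},{"dx": 0,"dy": -1.1,"dz": -0.25,"spin": 0,"fingers": -1},{"dx": 0,"dy": -1.1,"dz": -0.25,"spin": 0,"fingers": -1},{"dx": 0,"dy": -1.1,"dz": -0.5,"spin": 0,"fingers": -1},{"dx": 0,"dy": -1.1,"dz": -0.5,"spin": 0,"fingers": -1},{"dx": 0,"dy": -1.1,"dz": -0.5,"spin": 0,"fingers": -1},{"dx": 0,"dy": -1.1,"dz": -0.5,"spin": 0,"fingers": -1},{"dx": 0,"dy": -1.1,"dz": -0.5,"spin": 0,"fingers": -1}])

```text
t: 25.6
tcp_pos: [437.1, 46.2, 88.2]
ee_rot: [0.617, 0.787, 0.0, 0.0]
ft_force: [3.5, -0.6, 0.5]
finger_gap: 20.2
```

```bash
python3 tq.py
```

```text
t 25.6 pos [437.1  46.2  88.2] F [ 3.5 -0.6  0.5] T tool [-0.552  0.045  0.219] F tool [-1.45  3.25 -0.5 ]
```

>>> jog_arm(commands=[{"dx": 0,"dy": -0.95,"dz": -0.75,"spin": 0,"fingers": -1},{"dx": 0,"dy": -0.95,"dz": -0.75,"spin": 0,"fingers": -1},{"dx": 0,"dy": -0.95,"dz": -0.75,"spin": 0,"fingers": -1},{"dx": 0,"dy": -0.95,"dz": -0.75,"spin": 0,"fingers": -1},{"dx": 0,"dy": -0.95,"dz": -0.75,"spin": 0,"fingers": -1},{"dx": 0,"dy": -0.75,"dz": -0.95,"spin": 0,"fingers": -1},{"dx": 0,"dy": -0.75,"dz": -0.95,"spin": 0,"fingers": -1},{"dx": 0,"dy": -0.75,"dz": -0.95,"spin": 0,"fingers": -1},{"dx": 0,"dy": -0.75,"dz": -0.95,"spin": 0,"fingers": -1},{"dx": 0,"dy": -0.75,"dz": -0.95,"spin": 0,"fingers": -1}])

```text
t: 26.6
tcp_pos: [429.3, 44.3, 96.8]
ee_rot: [0.618, 0.787, 0.0, 0.0]
ft_force: [5.6, 0.9, -1.1]
finger_gap: 19.8
```

```bash
python3 tq.py
```

```text
t 26.6 pos [429.3  44.3  96.8] F [ 5.6  0.9 -1.1] T tool [-1.048 -0.076  0.441] F tool [-0.44  5.66  1.14]
```

>>> jog_arm(commands=[{"dx": 0,"dy": -0.55,"dz": -1.15,"spin": 0,"fingers": -1},{"dx": 0,"dy": -0.55,"dz": -1.15,"spin": 0,"fingers": -1},{"dx": 0,"dy": -0.55,"dz": -1.15,"spin": 0,"fingers": -1},{"dx": 0,"dy": -0.55,"dz": -1.15,"spin": 0,"fingers": -1},{"dx": 0,"dy": -0.55,"dz": -1.15,"spin": 0,"fingers": -1},{"dx": 0,"dy": -0.35,"dz": -1.2,"spin": 0,"fingers": -1},{"dx": 0,"dy": -0.35,"dz": -1.2,"spin": 0,"fingers": -1},{"dx": 0,"dy": -0.35,"dz": -1.2,"spin": 0,"fingers": -1},{"dx": 0,"dy": -0.35,"dz": -1.2,"spin": 0,"fingers": -1},{"dx": 0,"dy": -0.35,"dz": -1.2,"spin": 0,"fingers": -1}])

```text
t: 27.6
tcp_pos: [424.9, 43.2, 108.5]
ee_rot: [0.617, 0.787, 0.0, 0.0]
ft_force: [5.3, 1.2, -2.1]
finger_gap: 20.1
```

```bash
python3 tq.py
```

```text
t 27.6 pos [424.9  43.2 108.5] F [ 5.3  1.2 -2.1] T tool [-1.071 -0.14   0.472] F tool [-0.05  5.42  2.15]
```

Steady at about 5 N; continuing.

>>> jog_arm(commands=[{"dx": 0,"dy": -0.15,"dz": -1.2,"spin": 0,"fingers": -1},{"dx": 0,"dy": -0.15,"dz": -1.2,"spin": 0,"fingers": -1},{"dx": 0,"dy": -0.15,"dz": -1.2,"spin": 0,"fingers": -1},{"dx": 0,"dy": -0.15,"dz": -1.2,"spin": 0,"fingers": -1},{"dx": 0,"dy": -0.15,"dz": -1.2,"spin": 0,"fingers": -1},{"dx": 0,"dy": 0.05,"dz": -1.25,"spin": 0,"fingers": -1},{"dx": 0,"dy": 0.05,"dz": -1.25,"spin": 0,"fingers": -1},{"dx": 0,"dy": 0.05,"dz": -1.25,"spin": 0,"fingers": -1},{"dx": 0,"dy": 0.05,"dz": -1.25,"spin": 0,"fingers": -1},{"dx": 0,"dy": 0.05,"dz": -1.25,"spin": 0,"fingers": -1}])

```text
t: 28.6
tcp_pos: [423.6, 42.9, 120.6]
ee_rot: [0.617, 0.787, -0.0, -0.0]
ft_force: [5.8, 0.9, -2.3]
finger_gap: 19.7
```

```bash
python3 tq.py
```

```text
t 28.6 pos [423.6  42.9 120.6] F [ 5.8  0.9 -2.3] T tool [-0.832 -0.246  0.386] F tool [-0.45  5.81  2.29]
```

>>> jog_arm(commands=[{"dx": 0,"dy": 0.2,"dz": -1.25,"spin": 0,"fingers": -1},{"dx": 0,"dy": 0.2,"dz": -1.25,"spin": 0,"fingers": -1},{"dx": 0,"dy": 0.2,"dz": -1.25,"spin": 0,"fingers": -1},{"dx": 0,"dy": 0.2,"dz": -1.25,"spin": 0,"fingers": -1},{"dx": 0,"dy": 0.2,"dz": -1.25,"spin": 0,"fingers": -1},{"dx": 0,"dy": 0.4,"dz": -1.2,"spin": 0,"fingers": -1},{"dx": 0,"dy": 0.4,"dz": -1.2,"spin": 0,"fingers": -1},{"dx": 0,"dy": 0.4,"dz": -1.2,"spin": 0,"fingers": -1},{"dx": 0,"dy": 0.4,"dz": -1.2,"spin": 0,"fingers": -1},{"dx": 0,"dy": 0.4,"dz": -1.2,"spin": 0,"fingers": -1}])

```text
t: 29.6
tcp_pos: [426.5, 43.7, 132.9]
ee_rot: [0.617, 0.787, -0.0, -0.0]
ft_force: [1.5, -0.3, -3.9]
finger_gap: 19.9
```

```bash
python3 tq.py
```

```text
t 29.6 pos [426.5  43.7 132.9] F [ 1.5 -0.3 -3.9] T tool [-0.308 -0.166  0.13 ] F tool [-0.63  1.34  3.87]
```

>>> jog_arm(commands=[{"dx": 0,"dy": 0.6,"dz": -1.05,"spin": 0,"fingers": -1},{"dx": 0,"dy": 0.6,"dz": -1.05,"spin": 0,"fingers": -1},{"dx": 0,"dy": 0.6,"dz": -1.05,"spin": 0,"fingers": -1},{"dx": 0,"dy": 0.6,"dz": -1.05,"spin": 0,"fingers": -1},{"dx": 0,"dy": 0.6,"dz": -1.05,"spin": 0,"fingers": -1},{"dx": 0,"dy": 0.8,"dz": -0.9,"spin": 0,"fingers": -1},{"dx": 0,"dy": 0.8,"dz": -0.9,"spin": 0,"fingers": -1},{"dx": 0,"dy": 0.8,"dz": -0.9,"spin": 0,"fingers": -1},{"dx": 0,"dy": 0.8,"dz": -0.9,"spin": 0,"fingers": -1},{"dx": 0,"dy": 0.8,"dz": -0.9,"spin": 0,"fingers": -1}])

```text
t: 30.6
tcp_pos: [433.6, 45.4, 142.7]
ee_rot: [0.617, 0.787, -0.0, -0.0]
ft_force: [1.2, 0.0, -3.4]
finger_gap: 20.2
```

```bash
python3 tq.py
```

```text
t 30.6 pos [433.6  45.4 142.7] F [ 1.2  0.  -3.4] T tool [-0.088 -0.229  0.054] F tool [-0.29  1.17  3.41]
```

>>> jog_arm(commands=[{"dx": 0,"dy": 1.05,"dz": -0.65,"spin": 0,"fingers": -1},{"dx": 0,"dy": 1.05,"dz": -0.65,"spin": 0,"fingers": -1},{"dx": 0,"dy": 1.05,"dz": -0.65,"spin": 0,"fingers": -1},{"dx": 0,"dy": 1.05,"dz": -0.65,"spin": 0,"fingers": -1},{"dx": 0,"dy": 1.05,"dz": -0.65,"spin": 0,"fingers": -1},{"dx": 0,"dy": 1.1,"dz": -0.45,"spin": 0,"fingers": -1},{"dx": 0,"dy": 1.1,"dz": -0.45,"spin": 0,"fingers": -1},{"dx": 0,"dy": 1.1,"dz": -0.45,"spin": 0,"fingers": -1},{"dx": 0,"dy": 1.1,"dz": -0.45,"spin": 0,"fingers": -1},{"dx": 0,"dy": 1.1,"dz": -0.45,"spin": 0,"fingers": -1}])

```text
t: 31.6
tcp_pos: [444.1, 48.0, 148.1]
ee_rot: [0.617, 0.787, -0.0, -0.0]
ft_force: [-0.5, -0.5, -3.9]
finger_gap: 20.0
```

```bash
python3 tq.py
```

```text
t 31.6 pos [444.1  48.  148.1] F [-0.5 -0.5 -3.9] T tool [ 0.04  -0.206 -0.02 ] F tool [-0.41 -0.58  3.9 ]
```

>>> jog_arm(commands=[{"dx": 0,"dy": 1.15,"dz": -0.2,"spin": 0,"fingers": -1},{"dx": 0,"dy": 1.15,"dz": -0.2,"spin": 0,"fingers": -1},{"dx": 0,"dy": 1.15,"dz": -0.2,"spin": 0,"fingers": -1},{"dx": 0,"dy": 1.15,"dz": -0.2,"spin": 0,"fingers": -1},{"dx": 0,"dy": 1.15,"dz": -0.2,"spin": 0,"fingers": -1},{"dx": 0,"dy": 1.15,"dz": 0,"spin": 0,"fingers": -1},{"dx": 0,"dy": 1.15,"dz": 0,"spin": 0,"fingers": -1},{"dx": 0,"dy": 1.15,"dz": 0,"spin": 0,"fingers": -1},{"dx": 0,"dy": 1.15,"dz": 0,"spin": 0,"fingers": -1},{"dx": 0,"dy": 1.15,"dz": 0,"spin": 0,"fingers": -1}])

```text
t: 32.6
tcp_pos: [455.2, 50.7, 149.1]
ee_rot: [0.617, 0.787, -0.0, -0.0]
ft_force: [-1.5, -0.9, -2.9]
finger_gap: 19.7
```

>>> jog_arm(commands=[{"dx": 0,"dy": 1.1,"dz": 0.25,"spin": 0,"fingers": -1},{"dx": 0,"dy": 1.1,"dz": 0.25,"spin": 0,"fingers": -1},{"dx": 0,"dy": 0.5,"dz": 0.1,"spin": 0,"fingers": -1},{"dx": 0,"dy": 0,"dz": 0,"spin": 0,"fingers": -1}])

```text
t: 33.0
tcp_pos: [458.0, 51.3, 148.5]
ee_rot: [0.617, 0.787, 0.0, 0.0]
ft_force: [-0.3, -0.6, -3.5]
finger_gap: 20.0
```

```bash
python3 tq.py
python3 - <<'E'
from h import *
for n,(u,v,w,h) in {"top":(240,200,120,90),"scene":(270,150,120,90)}.items():
    im=snapshot(n); s=720/w; cv2.imwrite(f"pics/{n}_g8.png",cv2.resize(im[v:v+h,u:u+w,::-1],None,fx=s,fy=s,interpolation=cv2.INTER_CUBIC))
E
```

```text
t 33.0 pos [458.   51.3 148.5] F [-0.3 -0.6 -3.5] T tool [ 0.153 -0.197 -0.043] F tool [-0.53 -0.48  3.55]
```

View pics/top_g8.png

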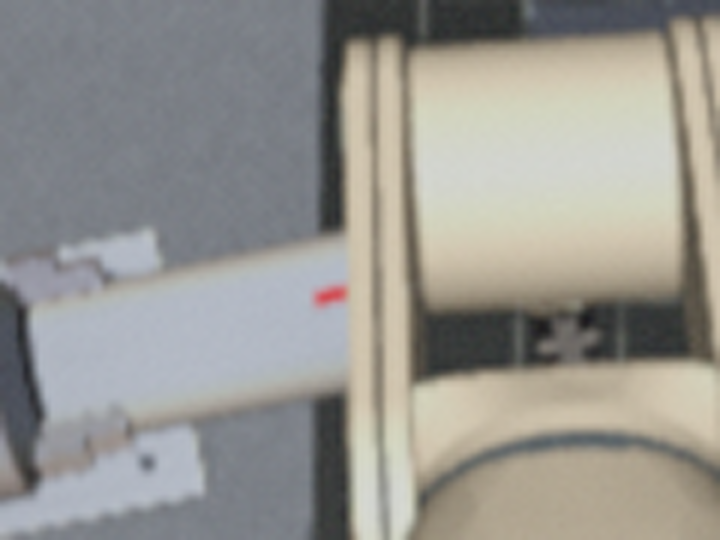

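View pics/scene_g8.png

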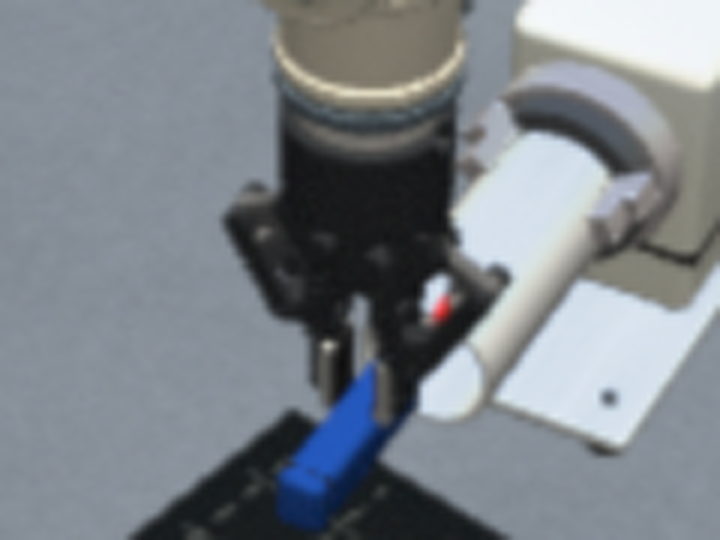

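Circle closed: tick unmoved at top px (~295,249), contact force about 2 to 5 N throughout. Next I back out while computing the case pose.

>>> jog_arm(commands=[{"dx": 0,"dy": 0,"dz": 6,"spin": 0,"fingers": -1},{"dx": 0,"dy": 0,"dz": 10,"spin": 0,"fingers": -1},{"dx": -10,"dy": 0,"dz": 10,"spin": 0,"fingers": -1},{"dx": -20,"dy": 0,"dz": 3,"spin": 0,"fingers": -1},{"dx": -25,"dy": 0,"dz": 0,"spin": 0,"fingers": -1},{"dx": -25,"dy": 0,"dz": 0,"spin": 0,"fingers": -1}])

```text
t: 33.7
tcp_pos: [476.9, -27.6, 118.5]
ee_rot: [0.617, 0.787, -0.0, -0.0]
ft_force: [0.2, 0.5, -0.8]
finger_gap: 19.4
```

```bash
python3 - <<'E'
from h import *
from scipy.optimize import least_squares
np.set_printoptions(precision=3,suppress=True)
u,v,s=410,165,6.4
q=lambda a,b:(u+a/s-.5,v+b/s-.5)
# outer rim corners: near-left(-x,+y), far-left(+x,+y), far-right(+x,-y), near-right(-x,-y)
px=[q(66,440),q(148,222),q(602,388),q(522,603)]
P=np.array([atz("top",p,45) for p in px]);print(P)
L=np.array([[-55,107.5],[55,107.5],[55,-107.5],[-55,-107.5]])
def res(x):
    c,s_=np.cos(x[2]),np.sin(x[2]);R=np.array([[c,-s_],[s_,c]]);return ((L@R.T+x[:2])-P[:,:2]).ravel()
r=least_squares(res,[500,-325,-.3]);print("case",r.x,"res",r.fun)
print("lid edge top corners z~155", [atz("top",q(*p),155) for p in((240,95),(720,285))])
E
python3 plan.py
```

```text
[[ 490.846 -206.669   45.   ]
 [ 589.612 -242.955   45.   ]
 [ 518.8   -446.668   45.   ]
 [ 421.969 -410.275   45.   ]]
case [ 505.307 -326.642   -0.335] res [-2.089 -0.359  3.015 -0.282  3.056  0.413 -3.983  0.228]
lid edge top corners z~155 [array([ 624.367, -255.639,  155.   ]), array([ 549.476, -453.344,  155.   ])]
t 33.7 pos [476.9 -27.6 118.5] psi 0.2405 F [ 0.2  0.5 -0.8] gap 19.4 tilt [-0.001  0.    -1.   ]
```

```bash
python3 plan.py 492.2 -345.7 118.5 -0.335 9
```

```text
t 33.7 pos [476.9 -27.6 118.5] psi 0.2405 F [ 0.2  0.5 -0.8] gap 19.4 tilt [-0.001  0.    -1.   ]
{"dx": -34.7, "dy": -6.8, "dz": -0.0, "spin": 0.064}
{"dx": -35.1, "dy": -4.5, "dz": -0.0, "spin": 0.064}
{"dx": -35.3, "dy": -2.3, "dz": -0.0, "spin": 0.064}
{"dx": -35.4, "dy": -0.0, "dz": -0.0, "spin": 0.064}
{"dx": -35.3, "dy": 2.3, "dz": -0.0, "spin": 0.064}
{"dx": -35.1, "dy": 4.5, "dz": -0.0, "spin": 0.064}
{"dx": -34.8, "dy": 6.7, "dz": -0.0, "spin": 0.064}
{"dx": -34.2, "dy": 9.0, "dz": -0.0, "spin": 0.064}
{"dx": -33.6, "dy": 11.1, "dz": -0.0, "spin": 0.063}
```

>>> jog_arm(commands=[{"dx": -34.7,"dy": -6.8,"dz": 0,"spin": 0.064,"fingers": -1},{"dx": -35.1,"dy": -4.5,"dz": 0,"spin": 0.064,"fingers": -1},{"dx": -35.3,"dy": -2.3,"dz": 0,"spin": 0.064,"fingers": -1},{"dx": -35.4,"dy": 0,"dz": 0,"spin": 0.064,"fingers": -1},{"dx": -35.3,"dy": 2.3,"dz": 0,"spin": 0.064,"fingers": -1},{"dx": -35.1,"dy": 4.5,"dz": 0,"spin": 0.064,"fingers": -1},{"dx": -34.8,"dy": 6.7,"dz": 0,"spin": 0.064,"fingers": -1},{"dx": -34.2,"dy": 9,"dz": 0,"spin": 0.064,"fingers": -1},{"dx": -33.6,"dy": 11.1,"dz": 0,"spin": 0.063,"fingers": -1},{"dx": 0,"dy": 0,"dz": 0,"spin": 0,"fingers": -1}])

```text
t: 34.7
tcp_pos: [492.2, -349.4, 118.7]
ee_rot: [0.817, 0.577, 0.0, 0.001]
ft_force: [0.3, -0.3, -1.6]
finger_gap: 19.9
```

>>> jog_arm(commands=[{"dx": 0,"dy": 0,"dz": 0,"spin": 0,"fingers": -1}])

```text
t: 34.8
tcp_pos: [491.2, -345.4, 118.3]
ee_rot: [0.816, 0.579, -0.0, -0.001]
ft_force: [1.2, 0.2, -1.9]
finger_gap: 20.1
```

```bash
python3 plan.py 492.2 -345.7 60 -0.335 3; python3 - <<'E'
from h import *
for n,(u,v,w,h) in {"top":(400,160,140,105),"scene":(180,240,140,160)}.items():
    im=snapshot(n); s=700/w if n=="top" else 3.7; cv2.imwrite(f"pics/{n}_c1.png",cv2.resize(im[v:v+h,u:u+w,::-1],None,fx=s,fy=s,interpolation=cv2.INTER_CUBIC))
E
```

```text
t 34.8 pos [ 491.2 -345.4  118.3] psi -0.3365 F [ 1.2  0.2 -1.9] gap 20.1 tilt [-0.001  0.001 -1.   ]
{"dx": 0.0, "dy": 0.4, "dz": 19.4, "spin": -0.0}
{"dx": 0.0, "dy": 0.3, "dz": 19.4, "spin": -0.001}
{"dx": 0.0, "dy": 0.4, "dz": 19.5, "spin": -0.0}
```

View pics/top_c1.png

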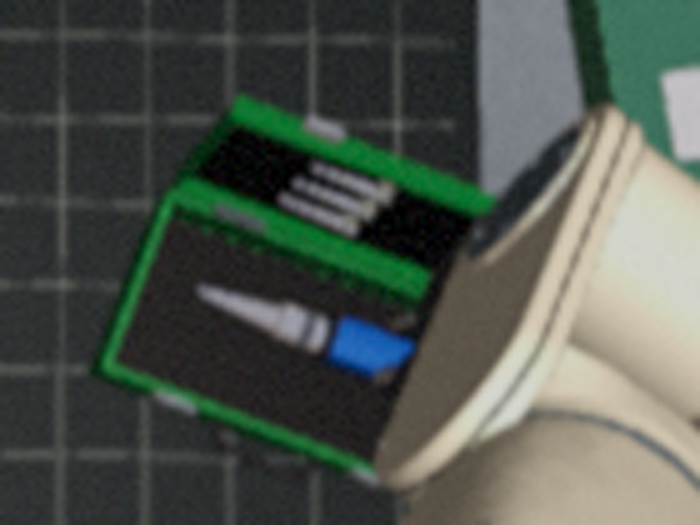

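View pics/scene_c1.png

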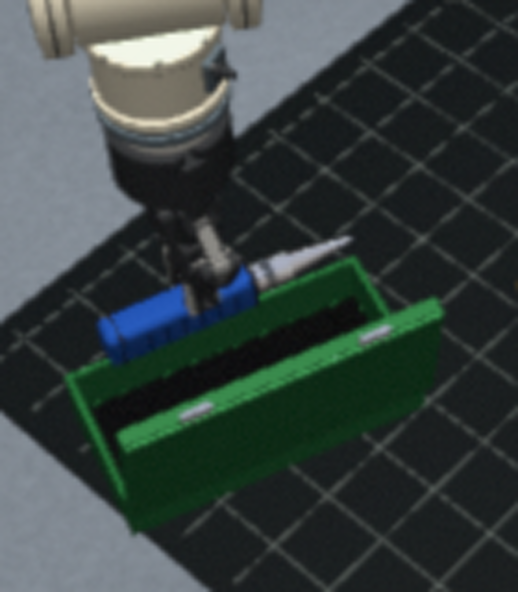

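```bash
python3 - <<'E'
from h import *
np.set_printoptions(precision=1,suppress=True)
x,r=tri((274.6,303.8),(439.5,217.5));print(x,r)
c=np.array([504,-327]);d=x[:2]-c;ex=np.array([.944,-.329]);ey=np.array([.329,.944]);print("tip in case x,y",d@ex,d@ey)
# case corner check by scene (far-left rim +x? ) : near(-x,+y) corner & (-x,-y) corner
for nm,p in(("(-x,+y)",(355,260)),("(-x,-y)",(70,378))):
    w=atz("scene",(180+p[0]/3.7-.5,240+p[1]/3.7-.5),45);dd=w[:2]-c;print(nm,w,dd@ex,dd@ey)
E
```

```text
[ 527.2 -240.8  130.7] [1.710899820851824, 1.710899820851811]
tip in case x,y -6.440976488178638 89.01590385258878
(-x,+y) [ 493.2 -206.4   45. ] -49.855514313106106 110.310560795688
(-x,-y) [ 418.8 -404.4   45. ] -54.9767577767159 -101.14953522552612
```

>>> jog_arm(commands=[{"dx": 0,"dy": 1,"dz": 20,"spin": 0,"fingers": -1},{"dx": 0,"dy": 0,"dz": 25,"spin": 0,"fingers": -1},{"dx": 0,"dy": 0,"dz": 25,"spin": 0,"fingers": -1},{"dx": 0,"dy": 0,"dz": 15,"spin": 0,"fingers": -1},{"dx": 0,"dy": 0,"dz": 10,"spin": 0,"fingers": -1},{"dx": 0,"dy": 0,"dz": 5,"spin": 0,"fingers": -1},{"dx": 0,"dy": 0,"dz": 3,"spin": 0,"fingers": -1},{"dx": 0,"dy": 0,"dz": 0,"spin": 0,"fingers": -1}])

```text
t: 35.7
tcp_pos: [493.3, -345.0, 16.9]
ee_rot: [0.815, 0.579, 0.0, 0.0]
ft_force: [0.3, 0.4, -0.9]
finger_gap: 19.8
```

```bash
python3 tq.py
```

```text
t 35.7 pos [ 493.3 -345.    16.9] F [ 0.3  0.4 -0.9] T tool [ 0.03   0.056 -0.046] F tool [0.46 0.19 0.95]
```

>>> jog_arm(commands=[{"dx": 0,"dy": 0,"dz": 1.5,"spin": 0,"fingers": -1},{"dx": 0,"dy": 0,"dz": 1,"spin": 0,"fingers": -1},{"dx": 0,"dy": 0,"dz": 0,"spin": 0,"fingers": -1}])

```text
t: 36.0
tcp_pos: [493.2, -345.0, 14.4]
ee_rot: [0.815, 0.579, 0.0, 0.0]
ft_force: [0.1, -0.2, -1.2]
finger_gap: 19.7
```

```bash
python3 tq.py
```

```text
t 36.0 pos [ 493.2 -345.    14.4] F [ 0.1 -0.2 -1.2] T tool [-0.023 -0.027 -0.03 ] F tool [-0.17  0.19  1.17]
```

>>> jog_arm(commands=[{"dx": 0,"dy": 0,"dz": 1.5,"spin": 0,"fingers": -1},{"dx": 0,"dy": 0,"dz": 0,"spin": 0,"fingers": -1},{"dx": 0,"dy": 0,"dz": 0,"spin": 0,"fingers": -0.1},{"dx": 0,"dy": 0,"dz": 0,"spin": 0,"fingers": -0.1},{"dx": 0,"dy": 0,"dz": 0,"spin": 0,"fingers": -0.1},{"dx": 0,"dy": 0,"dz": 0,"spin": 0,"fingers": -0.1}])

```text
t: 36.6
tcp_pos: [493.1, -344.9, 12.6]
ee_rot: [0.815, 0.579, 0.0, 0.0]
ft_force: [-0.3, -0.3, -0.5]
finger_gap: 38.6
```

```bash
python3 plan.py
```

```text
t 36.6 pos [ 493.1 -344.9   12.6] psi -0.335 F [-0.3 -0.3 -0.5] gap 38.6 tilt [ 0. -0. -1.]
```

>>> jog_arm(commands=[{"dx": 0,"dy": 0,"dz": -8,"spin": 0,"fingers": -0.1},{"dx": 0,"dy": 0,"dz": -20,"spin": 0,"fingers": -0.1},{"dx": 0,"dy": 0,"dz": -35,"spin": 0,"fingers": -0.1},{"dx": 0,"dy": 0,"dz": -40,"spin": 0,"fingers": -1},{"dx": 0,"dy": 0,"dz": -40,"spin": 0,"fingers": -1},{"dx": 0,"dy": 0,"dz": -40,"spin": 0,"fingers": -1},{"dx": 0,"dy": 0,"dz": -15,"spin": 0,"fingers": -1}])

```text
t: 37.3
tcp_pos: [494.7, -346.1, 215.6]
ee_rot: [0.815, 0.579, 0.001, 0.003]
ft_force: [0.0, -0.2, 0.4]
finger_gap: 0.5
```

```bash
python3 plan.py; python3 - <<'E'
from h import *
for n,(u,v,w,h) in {"top":(400,160,140,105),"scene":(180,240,140,160)}.items():
    im=snapshot(n); s=700/w if n=="top" else 3.7; cv2.imwrite(f"pics/{n}_c2.png",cv2.resize(im[v:v+h,u:u+w,::-1],None,fx=s,fy=s,interpolation=cv2.INTER_CUBIC))
E
```

```text
t 37.3 pos [ 494.7 -346.1  215.6] psi -0.335 F [ 0.  -0.2  0.4] gap 0.5 tilt [ 0.006 -0.004 -1.   ]
```

View pics/top_c2.png

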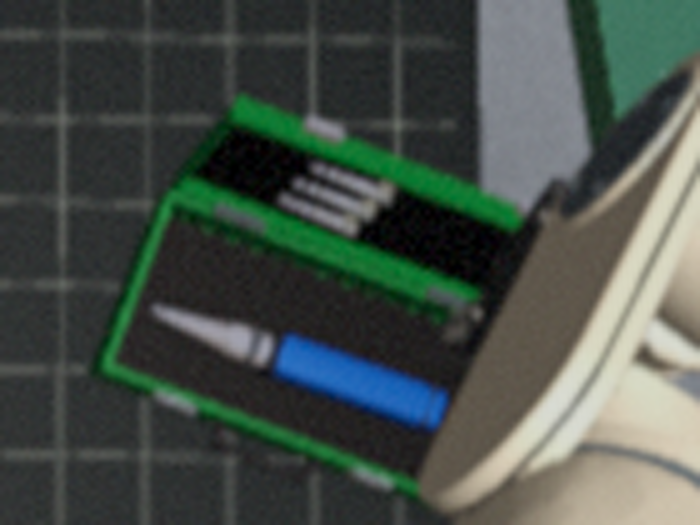

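View pics/scene_c2.png

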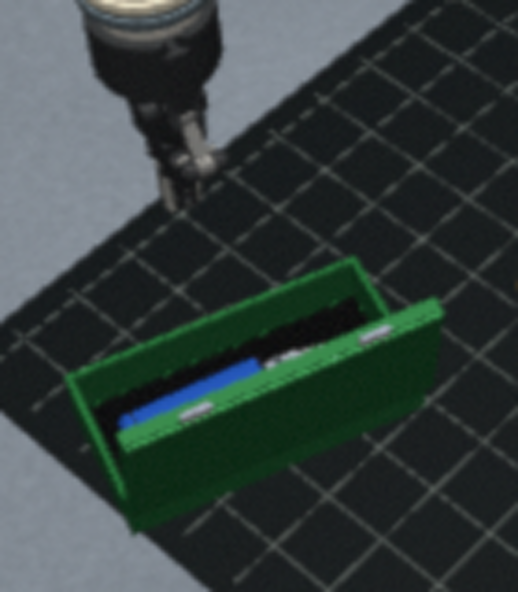

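>>> jog_arm(commands=[{"dx": 7,"dy": 30,"dz": 0,"spin": 0,"fingers": -1},{"dx": 7,"dy": 40,"dz": 0,"spin": 0,"fingers": -1},{"dx": 7,"dy": 40,"dz": 0,"spin": 0,"fingers": -1},{"dx": 0,"dy": 15,"dz": 0,"spin": 0,"fingers": -1},{"dx": 0,"dy": 0,"dz": 0,"spin": 0,"fingers": -1},{"dx": 0,"dy": 0,"dz": 0,"spin": 0,"fingers": -1}])

```text
t: 38.0
tcp_pos: [616.5, -365.3, 207.9]
ee_rot: [0.815, 0.579, -0.001, -0.002]
ft_force: [-0.1, 0.2, 0.2]
finger_gap: -0.3
```

```bash
python3 plan.py; python3 - <<'E'
from h import *
s,p=None,np.array(observe()["tcp_pos"]);d=p[:2]-[504,-327];print("case x",d@[.944,-.329],"y",d@[.329,.944])
for n,(u,v,w,h) in {"scene":(180,200,140,200)}.items():
    im=snapshot(n); s=3; cv2.imwrite(f"pics/{n}_c3.png",cv2.resize(im[v:v+h,u:u+w,::-1],None,fx=s,fy=s,interpolation=cv2.INTER_CUBIC))
E
```

```text
t 38.0 pos [ 616.5 -365.3  207.9] psi -0.3348 F [-0.1  0.2  0.2] gap -0.3 tilt [-0.004  0.002 -1.   ]
case x 118.83838719670737 y 0.8662206878536501
```

View pics/scene_c3.png

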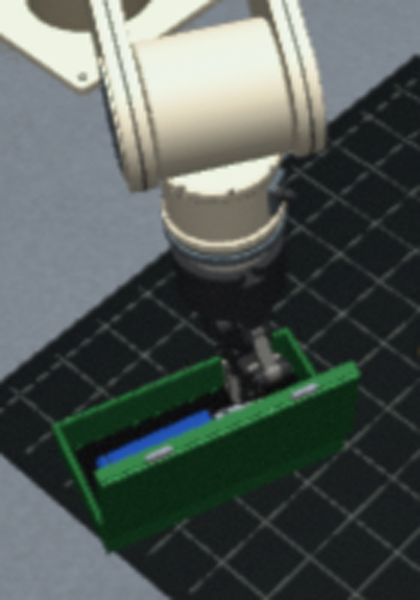

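```bash
python3 - <<'E'
from h import *
p=np.array(observe()["tcp_pos"])
c=np.array([504,-327.]);ex=np.array([.944,-.329]);ey=np.array([.329,.944])
def W(x,y,z): return np.r_[c+x*ex+y*ey,z]
sc=lambda n,P,u,v,s:(proj(n,P)[0]+.5-[u,v])*s
print("tcp",p,sc("scene",p,180,200,3))
print("tcp at casex 0",sc("scene",W(0,0,208),180,200,3))
for a in(1.7,1.78,1.9,2.0):
    for y in(107,-107): print(a,y,sc("scene",W(55-110*np.cos(a)+14*np.sin(a),y,45+110*np.sin(a)+14*np.cos(a)),180,200,3))
E
```

```text
tcp [ 616.31620696 -365.42755457  208.57609786] [246.02760763 410.86512048]
tcp at casex 0 [177.94414753 300.72298124]
1.7 107 [353.53630103 365.14738326]
1.7 -107 [ 99.00299939 480.03498706]
1.78 107 [358.73470596 374.7883639 ]
1.78 -107 [103.8675785  490.48505631]
1.9 107 [366.33092795 389.87522777]
1.9 -107 [111.16587126 506.728078  ]
2.0 107 [372.39139014 402.85741865]
2.0 -107 [117.16760182 520.60642643]
```

>>> jog_arm(commands=[{"dx": 0,"dy": 5,"dz": 20,"spin": 0,"fingers": -1},{"dx": 0,"dy": 0,"dz": 30,"spin": 0,"fingers": -1},{"dx": 0,"dy": 0,"dz": 25,"spin": 0,"fingers": -1},{"dx": 0,"dy": 0,"dz": 10,"spin": 0,"fingers": -1},{"dx": 0,"dy": 0,"dz": 0,"spin": 0,"fingers": -1}])

```text
t: 38.55
tcp_pos: [621.0, -367.0, 122.9]
ee_rot: [0.815, 0.579, -0.001, -0.002]
ft_force: [-0.1, -0.1, 0.1]
finger_gap: 0.2
```

```bash
cat > cx.py <<'E'
from plan import *
s,p,psi,R=state();d=p[:2]-np.array([504,-327]);print("t",round(s["t"],2),"X rel hinge",round(d@[.944,-.329]-55,1),"y",round(d@[.329,.944],1),"Z rel hinge",round(p[2]-45,1),"F",np.round(R.T@s["ft_force"],1))
E
python3 cx.py; python3 - <<'E'
from h import *
for n,(u,v,w,h) in {"scene":(180,200,140,200)}.items():
    im=snapshot(n); s=3; cv2.imwrite(f"pics/{n}_c4.png",cv2.resize(im[v:v+h,u:u+w,::-1],None,fx=s,fy=s,interpolation=cv2.INTER_CUBIC))
E
```

```text
t 38.55 X rel hinge 68.6 y 0.7 Z rel hinge 77.9 F [-0.1 -0.1 -0.1]
```

View pics/scene_c4.png

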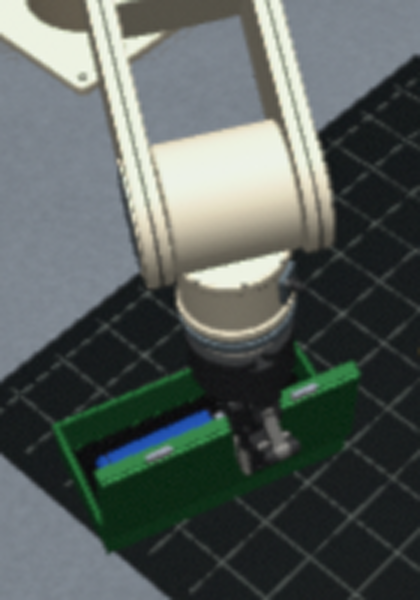

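>>> jog_arm(commands=[{"dx": 0,"dy": -10,"dz": 0,"spin": 0,"fingers": -1},{"dx": 0,"dy": -8,"dz": 0,"spin": 0,"fingers": -1},{"dx": 0,"dy": -8,"dz": 0,"spin": 0,"fingers": -1},{"dx": 0,"dy": -8,"dz": 0,"spin": 0,"fingers": -1},{"dx": 0,"dy": -8,"dz": 0,"spin": 0,"fingers": -1},{"dx": 0,"dy": -8,"dz": 0,"spin": 0,"fingers": -1},{"dx": 0,"dy": -8,"dz": 0,"spin": 0,"fingers": -1},{"dx": 0,"dy": -8,"dz": 0,"spin": 0,"fingers": -1}])

```text
t: 39.4
tcp_pos: [562.0, -346.6, 128.3]
ee_rot: [0.815, 0.579, 0.001, 0.002]
ft_force: [3.1, 1.3, 10.7]
finger_gap: -0.3
```

```bash
python3 cx.py; python3 - <<'E'
from h import *
for n,(u,v,w,h) in {"scene":(180,200,140,200)}.items():
    im=snapshot(n); s=3; cv2.imwrite(f"pics/{n}_c5.png",cv2.resize(im[v:v+h,u:u+w,::-1],None,fx=s,fy=s,interpolation=cv2.INTER_CUBIC))
E
```

```text
t 39.4 X rel hinge 6.2 y 0.5 Z rel hinge 83.3 F [  2.3   2.5 -10.7]
```

View pics/scene_c5.png

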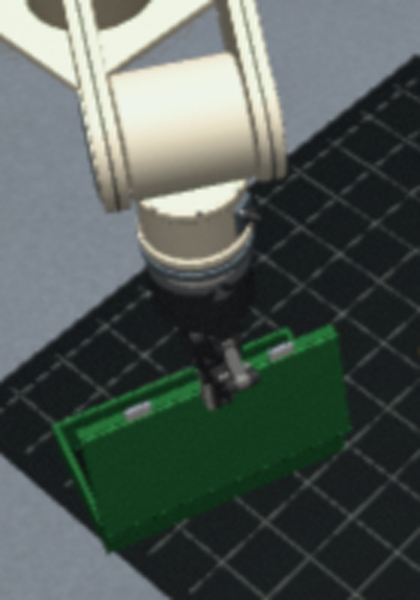

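>>> jog_arm(commands=[{"dx": 0,"dy": -8,"dz": 0,"spin": 0,"fingers": -1},{"dx": 0,"dy": -8,"dz": 1,"spin": 0,"fingers": -1},{"dx": 0,"dy": -8,"dz": 2,"spin": 0,"fingers": -1},{"dx": 0,"dy": -8,"dz": 4,"spin": 0,"fingers": -1},{"dx": 0,"dy": -7,"dz": 5,"spin": 0,"fingers": -1},{"dx": 0,"dy": -6,"dz": 6,"spin": 0,"fingers": -1}])

```text
t: 40.05
tcp_pos: [517.2, -331.0, 109.8]
ee_rot: [0.815, 0.579, 0.0, 0.0]
ft_force: [-0.1, 0.3, 2.0]
finger_gap: -0.2
```

```bash
python3 cx.py
```

```text
t 40.05 X rel hinge -41.3 y 0.5 Z rel hinge 64.8 F [ 0.3 -0.2 -2. ]
```

>>> jog_arm(commands=[{"dx": 0,"dy": -5,"dz": 6,"spin": 0,"fingers": -1},{"dx": 0,"dy": -5,"dz": 7,"spin": 0,"fingers": -1},{"dx": 0,"dy": -4,"dz": 7,"spin": 0,"fingers": -1},{"dx": 0,"dy": -3,"dz": 7,"spin": 0,"fingers": -1},{"dx": 0,"dy": -3,"dz": 7,"spin": 0,"fingers": -1},{"dx": 0,"dy": -1,"dz": 6,"spin": 0,"fingers": -1},{"dx": 0,"dy": 0,"dz": 0,"spin": 0,"fingers": -1}])

```text
t: 40.75
tcp_pos: [497.3, -323.9, 66.3]
ee_rot: [0.815, 0.579, -0.0, -0.001]
ft_force: [0.5, 0.3, 0.6]
finger_gap: -0.1
```

```bash
python3 cx.py; python3 - <<'E'
from h import *
for n,(u,v,w,h) in {"scene":(180,240,140,160)}.items():
    im=snapshot(n); s=3.7; cv2.imwrite(f"pics/{n}_c6.png",cv2.resize(im[v:v+h,u:u+w,::-1],None,fx=s,fy=s,interpolation=cv2.INTER_CUBIC))
E
```

```text
t 40.75 X rel hinge -62.3 y 0.7 Z rel hinge 21.3 F [ 0.4  0.4 -0.6]
```

View pics/scene_c6.png

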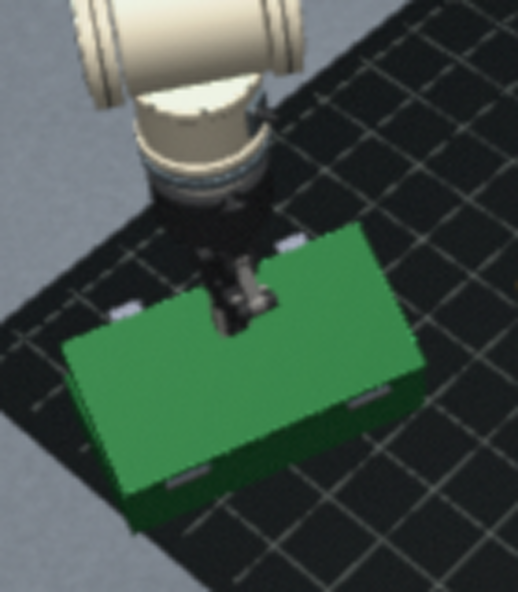

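>>> jog_arm(commands=[{"dx": 0,"dy": -6,"dz": 0,"spin": 0,"fingers": -1},{"dx": 0,"dy": -6,"dz": 1,"spin": 0,"fingers": -1},{"dx": 0,"dy": 0,"dz": 2,"spin": 0,"fingers": -1},{"dx": 0,"dy": 0,"dz": 2,"spin": 0,"fingers": -1},{"dx": 0,"dy": 0,"dz": 0,"spin": 0,"fingers": -1}])

```text
t: 41.3
tcp_pos: [486.5, -320.3, 62.4]
ee_rot: [0.815, 0.579, -0.0, -0.0]
ft_force: [0.7, -0.5, 0.1]
finger_gap: -0.3
```

>>> jog_arm(commands=[{"dx": 0,"dy": 0,"dz": 1,"spin": 0,"fingers": -1},{"dx": 0,"dy": 0,"dz": 0,"spin": 0,"fingers": -1}])

```text
t: 41.5
tcp_pos: [486.8, -320.4, 61.5]
ee_rot: [0.815, 0.579, -0.0, -0.0]
ft_force: [-0.1, -0.0, 1.8]
finger_gap: 0.2
```

>>> jog_arm(commands=[{"dx": 0,"dy": 0,"dz": 1,"spin": 0,"fingers": -1},{"dx": 0,"dy": 0,"dz": 0,"spin": 0,"fingers": -1}])

```text
t: 41.7
tcp_pos: [486.7, -320.4, 60.4]
ee_rot: [0.815, 0.579, -0.0, -0.0]
ft_force: [0.6, -0.5, 0.6]
finger_gap: 0.3
```

>>> jog_arm(commands=[{"dx": 0,"dy": 0,"dz": 1,"spin": 0,"fingers": -1},{"dx": 0,"dy": 0,"dz": 0,"spin": 0,"fingers": -1}])

```text
t: 41.9
tcp_pos: [486.7, -320.4, 59.4]
ee_rot: [0.815, 0.579, -0.0, -0.0]
ft_force: [-0.1, 0.4, 0.7]
finger_gap: -0.2
```

>>> jog_arm(commands=[{"dx": 0,"dy": 0,"dz": 1,"spin": 0,"fingers": -1},{"dx": 0,"dy": 0,"dz": 0,"spin": 0,"fingers": -1}])

```text
t: 42.1
tcp_pos: [486.7, -320.4, 58.4]
ee_rot: [0.815, 0.579, -0.0, -0.0]
ft_force: [-0.0, 0.6, -0.5]
finger_gap: -0.1
```

>>> jog_arm(commands=[{"dx": 0,"dy": 0,"dz": 0.7,"spin": 0,"fingers": -1},{"dx": 0,"dy": 0,"dz": 0,"spin": 0,"fingers": -1}])

```text
t: 42.3
tcp_pos: [486.7, -320.4, 57.8]
ee_rot: [0.815, 0.579, -0.0, -0.0]
ft_force: [-0.1, -0.1, -0.1]
finger_gap: -0.3
```

>>> jog_arm(commands=[{"dx": 0,"dy": 0,"dz": 1,"spin": 0,"fingers": -1},{"dx": 0,"dy": 0,"dz": 0,"spin": 0,"fingers": -1}])

```text
t: 42.5
tcp_pos: [486.7, -320.4, 56.7]
ee_rot: [0.815, 0.579, -0.0, -0.0]
ft_force: [-1.3, -0.1, 0.5]
finger_gap: 0.1
```

>>> jog_arm(commands=[{"dx": 0,"dy": 0,"dz": 1,"spin": 0,"fingers": -1},{"dx": 0,"dy": 0,"dz": 0,"spin": 0,"fingers": -1}])

```text
t: 42.7
tcp_pos: [486.7, -320.4, 55.7]
ee_rot: [0.815, 0.579, -0.0, -0.0]
ft_force: [-0.6, 0.5, 1.3]
finger_gap: -0.0
```

```bash
python3 cx.py; python3 - <<'E'
from h import *
for n,(u,v,w,h) in {"scene":(180,240,140,160),"top":(400,160,140,105)}.items():
    im=snapshot(n); s=3.7 if n=="scene" else 5; cv2.imwrite(f"pics/{n}_c7.png",cv2.resize(im[v:v+h,u:u+w,::-1],None,fx=s,fy=s,interpolation=cv2.INTER_CUBIC))
E
```

```text
t 42.7 X rel hinge -73.5 y 0.6 Z rel hinge 10.7 F [ 0.2 -0.8 -1.3]
```

View pics/scene_c7.png

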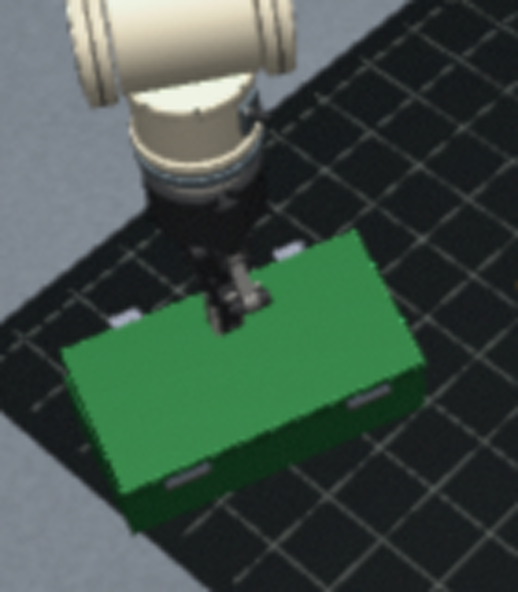

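```bash
python3 - <<'E'
from h import *
c=np.array([504,-327.]);ex=np.array([.944,-.329]);ey=np.array([.329,.944])
for a in(0,.06,.1,.15):
  for y in(107.5,-107.5):
    P=np.r_[c+(55-110*np.cos(a)+14*np.sin(a))*ex+y*ey,45+110*np.sin(a)+14*np.cos(a)]
    print(a,y,np.round((proj("scene",P)[0]+.5-[180,240])*3.7),np.round((proj("top",P)[0]+.5-[400,160])*5))
E
```

```text
0 107.5 [347. 244.] [108. 373.]
0 -107.5 [ 58. 370.] [467. 505.]
0.06 107.5 [347. 239.] [111. 370.]
0.06 -107.5 [ 57. 365.] [472. 502.]
0.1 107.5 [347. 236.] [113. 368.]
0.1 -107.5 [ 57. 362.] [475. 501.]
0.15 107.5 [348. 233.] [116. 364.]
0.15 -107.5 [ 57. 359.] [479. 498.]
```

View pics/top_c7.png

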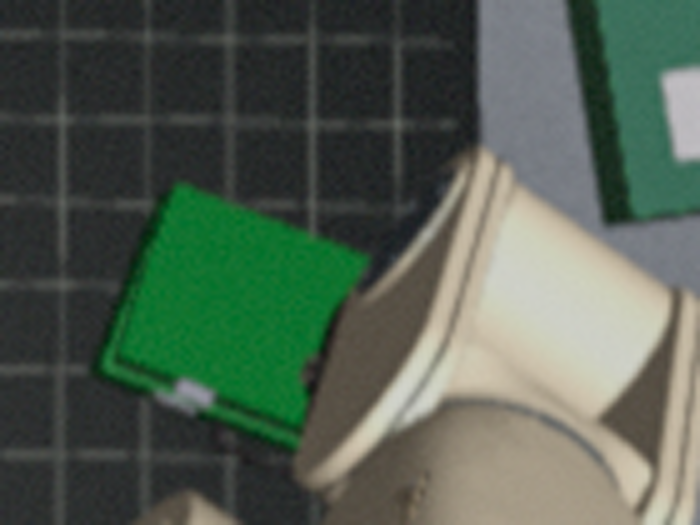

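>>> jog_arm(commands=[{"dx": 0,"dy": 0,"dz": 2,"spin": 0,"fingers": -1},{"dx": 0,"dy": 0,"dz": 2,"spin": 0,"fingers": -1},{"dx": 0,"dy": 0,"dz": 0,"spin": 0,"fingers": -1}])

```text
t: 43.1
tcp_pos: [486.6, -320.3, 51.5]
ee_rot: [0.815, 0.579, -0.0, -0.0]
ft_force: [0.6, 0.4, -0.7]
finger_gap: 0.1
```

>>> jog_arm(commands=[{"dx": 0,"dy": 0,"dz": 1.5,"spin": 0,"fingers": -1},{"dx": 0,"dy": 0,"dz": 1.5,"spin": 0,"fingers": -1},{"dx": 0,"dy": 0,"dz": 0,"spin": 0,"fingers": -1}])

```text
t: 43.4
tcp_pos: [486.6, -320.3, 48.6]
ee_rot: [0.815, 0.579, -0.0, -0.0]
ft_force: [0.4, -0.1, 0.3]
finger_gap: -0.4
```

```bash
python3 cx.py; python3 - <<'E'
from h import *
for n,(u,v,w,h) in {"scene":(180,240,140,160),"top":(400,160,140,105)}.items():
    im=snapshot(n); s=3.7 if n=="scene" else 5; cv2.imwrite(f"pics/{n}_c8.png",cv2.resize(im[v:v+h,u:u+w,::-1],None,fx=s,fy=s,interpolation=cv2.INTER_CUBIC))
E
```

```text
t 43.4 X rel hinge -73.6 y 0.6 Z rel hinge 3.6 F [ 0.   0.4 -0.3]
```

View pics/scene_c8.png

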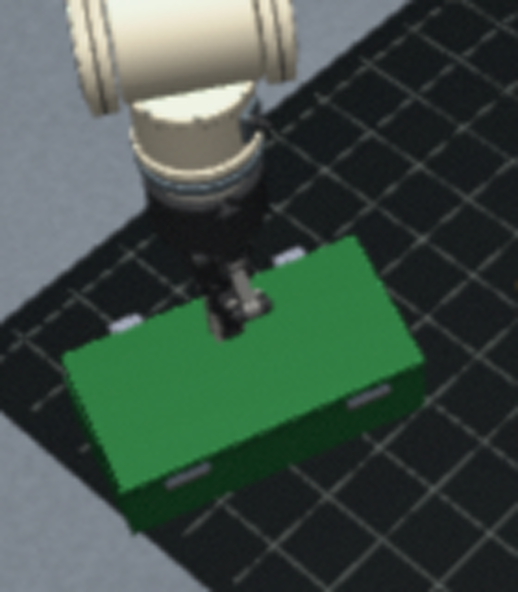

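View pics/top_c8.png

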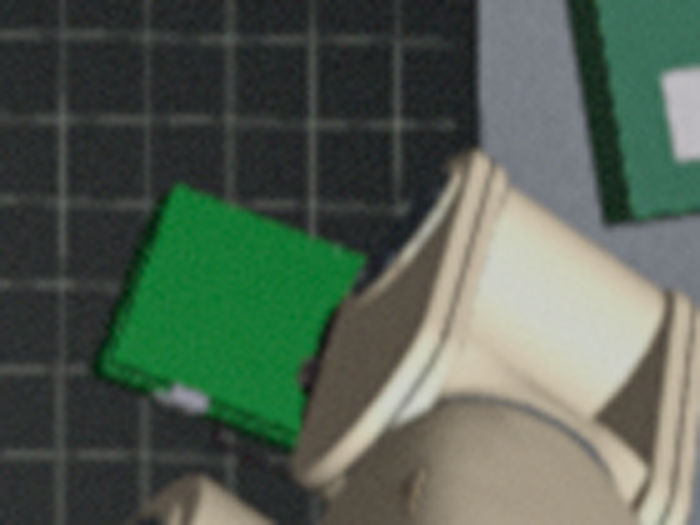

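>>> jog_arm(commands=[{"dx": 0,"dy": 0,"dz": 1.5,"spin": 0,"fingers": -1},{"dx": 0,"dy": 0,"dz": 1.5,"spin": 0,"fingers": -1},{"dx": 0,"dy": 0,"dz": 0,"spin": 0,"fingers": -1}])

```text
t: 43.8
tcp_pos: [486.6, -320.3, 45.6]
ee_rot: [0.815, 0.579, -0.0, -0.0]
ft_force: [-0.1, 0.2, -0.7]
finger_gap: -0.1
```

>>> jog_arm(commands=[{"dx": 0,"dy": 0,"dz": 1,"spin": 0,"fingers": -1},{"dx": 0,"dy": 0,"dz": 0,"spin": 0,"fingers": -1}])

```text
t: 44.0
tcp_pos: [486.7, -320.4, 44.7]
ee_rot: [0.815, 0.579, -0.0, -0.0]
ft_force: [-0.1, -0.3, 0.8]
finger_gap: 0.2
```

>>> jog_arm(commands=[{"dx": 0,"dy": 0,"dz": 1,"spin": 0,"fingers": -1},{"dx": 0,"dy": 0,"dz": 0,"spin": 0,"fingers": -1}])

```text
t: 44.2
tcp_pos: [486.7, -320.4, 43.8]
ee_rot: [0.815, 0.579, -0.0, -0.0]
ft_force: [-0.0, -0.6, 0.5]
finger_gap: 0.1
```

>>> jog_arm(commands=[{"dx": 0,"dy": 0,"dz": 1,"spin": 0,"fingers": -1},{"dx": 0,"dy": 0,"dz": 0,"spin": 0,"fingers": -1}])

```text
t: 44.4
tcp_pos: [486.7, -320.4, 42.8]
ee_rot: [0.815, 0.579, -0.0, -0.0]
ft_force: [-0.6, -0.9, 0.3]
finger_gap: -0.7
```

```bash
python3 cx.py; python3 - <<'E'
from h import *
for n,(u,v,w,h) in {"scene":(180,280,110,120),"top":(400,160,140,105)}.items():
    im=snapshot(n); s=5; cv2.imwrite(f"pics/{n}_c9.png",cv2.resize(im[v:v+h,u:u+w,::-1],None,fx=s,fy=s,interpolation=cv2.INTER_CUBIC))
E
```

```text
t 44.4 X rel hinge -73.5 y 0.5 Z rel hinge -2.2 F [-1.  -0.3 -0.3]
```

View pics/scene_c9.png

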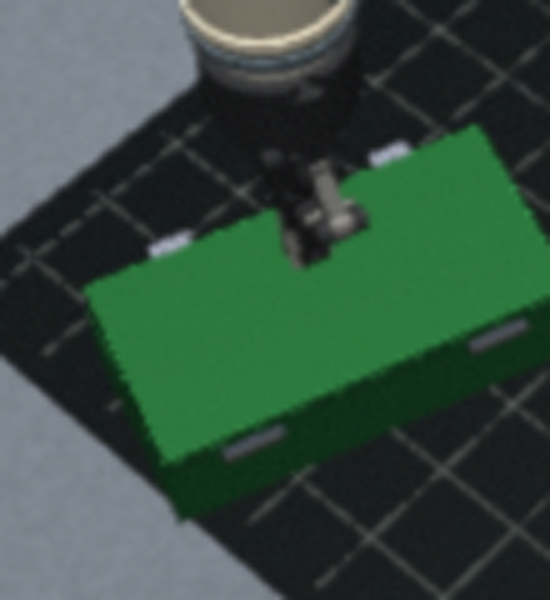

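View pics/top_c9.png

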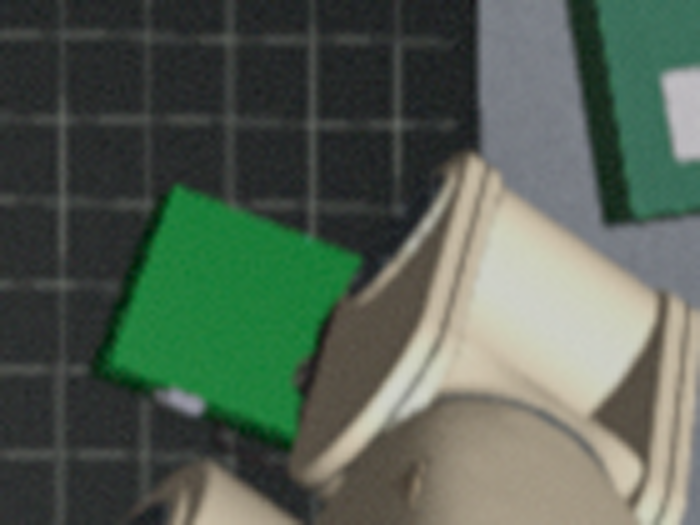

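```bash
python3 - <<'E'
from h import *
p=np.array(observe()["tcp_pos"])
for z in(0,10,16,20,30): print(z,np.round((proj("scene",p+[0,0,z])[0]+.5-[180,280])*5))
E
```

```text
0 [313. 283.]
10 [311. 271.]
16 [310. 264.]
20 [309. 259.]
30 [307. 247.]
```

>>> jog_arm(commands=[{"dx": 0,"dy": 0,"dz": 1,"spin": 0,"fingers": -1},{"dx": 0,"dy": 0,"dz": 0,"spin": 0,"fingers": -1}])

```text
t: 44.7
tcp_pos: [486.7, -320.4, 41.7]
ee_rot: [0.815, 0.579, -0.0, -0.0]
ft_force: [-1.0, -0.7, -0.8]
finger_gap: -0.2
```

>>> jog_arm(commands=[{"dx": 0,"dy": 0,"dz": 1,"spin": 0,"fingers": -1},{"dx": 0,"dy": 0,"dz": 0,"spin": 0,"fingers": -1}])

```text
t: 44.9
tcp_pos: [486.7, -320.4, 40.7]
ee_rot: [0.815, 0.579, -0.0, -0.0]
ft_force: [0.2, 0.0, 0.3]
finger_gap: 0.1
```

>>> jog_arm(commands=[{"dx": 0,"dy": 0,"dz": 1,"spin": 0,"fingers": -1},{"dx": 0,"dy": 0,"dz": 0,"spin": 0,"fingers": -1}])

```text
t: 45.1
tcp_pos: [486.7, -320.4, 39.7]
ee_rot: [0.815, 0.579, -0.0, -0.0]
ft_force: [-0.8, -0.0, -0.7]
finger_gap: -0.2
```

```bash
python3 - <<'E'
from h import *
for n,(u,v,w,h) in {"scene":(180,280,110,120),"top":(400,160,140,105)}.items():
    im=snapshot(n); s=5; cv2.imwrite(f"pics/{n}_d1.png",cv2.resize(im[v:v+h,u:u+w,::-1],None,fx=s,fy=s,interpolation=cv2.INTER_CUBIC))
E
```

```text
(no output)
```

View pics/scene_d1.png

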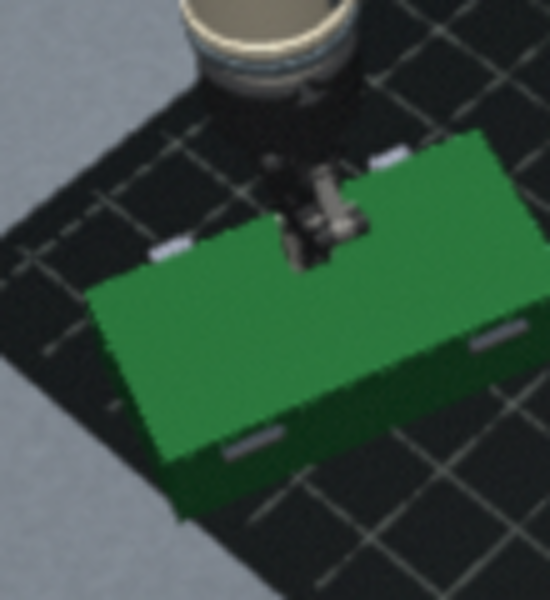

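>>> jog_arm(commands=[{"dx": 0,"dy": 0,"dz": 1,"spin": 0,"fingers": -1},{"dx": 0,"dy": 0,"dz": 1,"spin": 0,"fingers": -1},{"dx": 0,"dy": 0,"dz": 0,"spin": 0,"fingers": -1}])

```text
t: 45.5
tcp_pos: [486.7, -320.4, 38.2]
ee_rot: [0.815, 0.579, -0.0, -0.0]
ft_force: [-2.0, 1.7, 6.4]
finger_gap: 0.2
```

>>> jog_arm(commands=[{"dx": 0,"dy": 0,"dz": 1,"spin": 0,"fingers": -1},{"dx": 0,"dy": 0,"dz": 1,"spin": 0,"fingers": -1},{"dx": 0,"dy": 0,"dz": 0,"spin": 0,"fingers": -1}])

```text
t: 45.8
tcp_pos: [486.7, -320.4, 38.0]
ee_rot: [0.815, 0.579, -0.0, 0.0]
ft_force: [-6.5, 4.7, 23.5]
finger_gap: 0.4
```

```bash
python3 cx.py; python3 - <<'E'
from h import *
for n,(u,v,w,h) in {"scene":(180,280,110,120),"top":(400,160,140,105)}.items():
    im=snapshot(n); s=5; cv2.imwrite(f"pics/{n}_d2.png",cv2.resize(im[v:v+h,u:u+w,::-1],None,fx=s,fy=s,interpolation=cv2.INTER_CUBIC))
E
```

```text
t 45.8 X rel hinge -73.5 y 0.5 Z rel hinge -7.0 F [  2.3  -7.7 -23.5]
```

View pics/scene_d2.png

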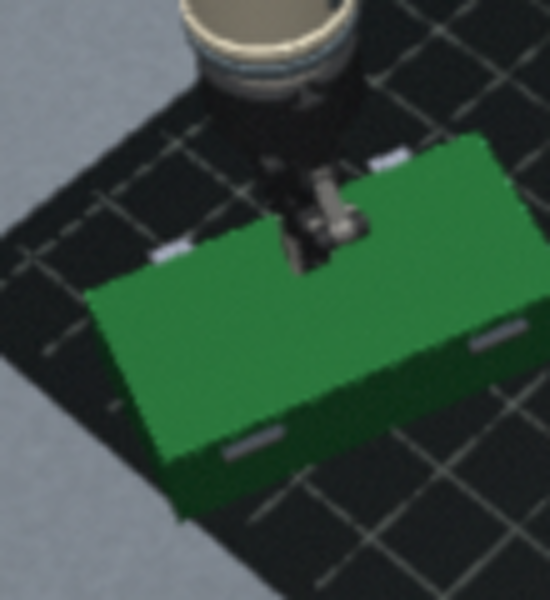

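View pics/top_d2.png

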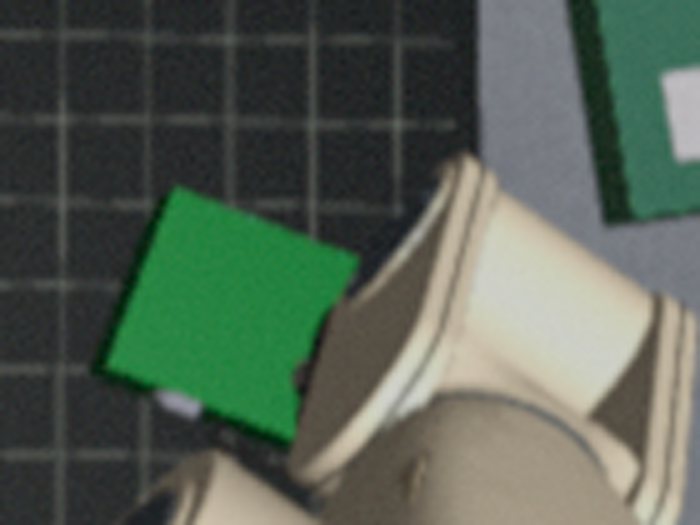

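```bash
python3 - <<'E'
from h import *
p=np.array([621,-367,122.9])
for z in(0,10,20,30): print(z,np.round((proj("scene",p+[0,0,z])[0]+.5-[180,200])*3))
p=np.array([494.7,-346.1,210])
for z in(0,10,20,30): print(z,np.round((proj("scene",p+[0,0,z])[0]+.5-[180,240])*3.7))
c=np.array([504,-327.]);ex=np.array([.944,-.329]);ey=np.array([.329,.944])
for a in(0,.06,.1,.15,-.1):
  for y in(107.5,-107.5):
    P=np.r_[c+(55-110*np.cos(a)+14*np.sin(a))*ex+y*ey,45+110*np.sin(a)+14*np.cos(a)]
    print(a,y,np.round((proj("scene",P)[0]+.5-[180,280])*5),np.round((proj("top",P)[0]+.5-[400,160])*5))
P=np.r_[c+69*ex-107.5*ey,45];print(np.round((proj("scene",P)[0]+.5-[180,280])*5),"hinge bottom corner", np.round((proj("scene",np.r_[c+55*ex-107.5*ey,59])[0]+.5-[180,280])*5),np.round((proj("scene",np.r_[c+55*ex-107.5*ey,3])[0]+.5-[180,280])*5))
E
```

```text
0 [256. 482.]
10 [255. 474.]
20 [255. 467.]
30 [254. 459.]
0 [186. 231.]
10 [185. 221.]
20 [183. 211.]
30 [181. 200.]
0 107.5 [469. 130.] [108. 373.]
0 -107.5 [ 79. 300.] [467. 505.]
0.06 107.5 [469. 123.] [111. 370.]
0.06 -107.5 [ 78. 293.] [472. 502.]
0.1 107.5 [470. 119.] [113. 368.]
0.1 -107.5 [ 77. 289.] [475. 501.]
0.15 107.5 [470. 115.] [116. 364.]
0.15 -107.5 [ 77. 285.] [479. 498.]
-0.1 107.5 [469. 142.] [103. 376.]
-0.1 -107.5 [ 81. 311.] [459. 507.]
[180. 506.] hinge bottom corner [165. 467.] [179. 531.]
```

>>> jog_arm(commands=[{"dx": 0,"dy": 0,"dz": -4,"spin": 0,"fingers": -1},{"dx": 0,"dy": 0,"dz": -15,"spin": 0,"fingers": -1},{"dx": 0,"dy": -10,"dz": -40,"spin": 0,"fingers": -1},{"dx": 0,"dy": -40,"dz": -45,"spin": 0,"fingers": -1},{"dx": 0,"dy": -45,"dz": -45,"spin": 0,"fingers": -1},{"dx": 0,"dy": -40,"dz": -20,"spin": 0,"fingers": -1},{"dx": 40,"dy": -5,"dz": 0,"spin": 0,"fingers": -1},{"dx": 40,"dy": 0,"dz": 0,"spin": 0,"fingers": -1},{"dx": 40,"dy": 0,"dz": 0,"spin": 0,"fingers": -1},{"dx": 0,"dy": 0,"dz": 0,"spin": 0,"fingers": -1}])

```text
t: 46.9
tcp_pos: [410.3, -163.4, 188.4]
ee_rot: [0.814, 0.581, 0.001, 0.0]
ft_force: [0.1, -0.8, 0.3]
finger_gap: -0.2
```

```bash
python3 cx.py; python3 - <<'E'
from h import *
for n,(u,v,w,h) in {"scene":(180,280,110,120),"top":(400,160,140,105)}.items():
    im=snapshot(n); cv2.imwrite(f"pics/{n}_full.png",im[:,:,::-1]);s=5; cv2.imwrite(f"pics/{n}_d3.png",cv2.resize(im[v:v+h,u:u+w,::-1],None,fx=s,fy=s,interpolation=cv2.INTER_CUBIC))
for l in("lid_edge","hinge"):
    r={n:spot_point(n,l) for n in("scene","top")}
    print(l,{n:[(np.round(x["location"],1),round(x["p"],2)) for x in r[n]] for n in r})
    if all(r.values()): print(tri(r["scene"][0]["location"],r["top"][0]["location"]))
E
```

```text
t 46.9 X rel hinge -197.3 y 123.7 Z rel hinge 143.4 F [-0.7  0.3 -0.3]
lid_edge {'scene': [(array([234.5, 322.1]), 0.8)], 'top': [(array([456.6, 246.2]), 0.82)]}
(array([ 453.2265872 , -309.28930246,   59.944952  ]), [2.2165125289939027, 2.216512528994089])
hinge {'scene': [(array([255.8, 356.6]), 0.97)], 'top': [(array([467.5, 208.1]), 0.69)]}
(array([ 563.04372073, -342.75412367,   52.17147424]), [2.4040350393492975, 2.4040350393491194])
```

View pics/scene_d3.png

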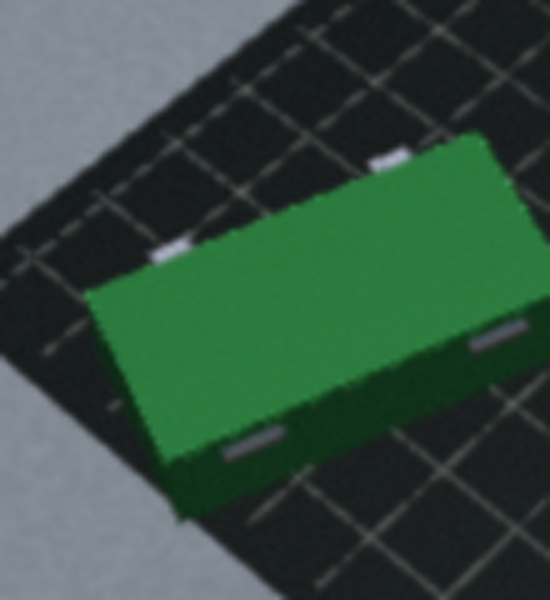

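View pics/top_d3.png

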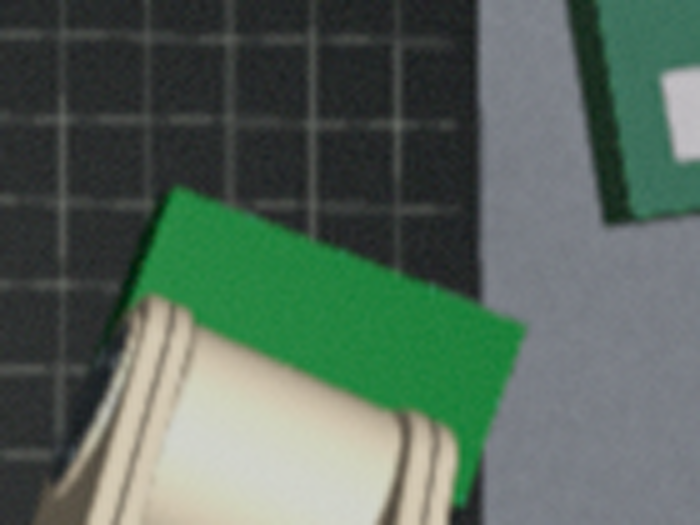

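View pics/top_full.png

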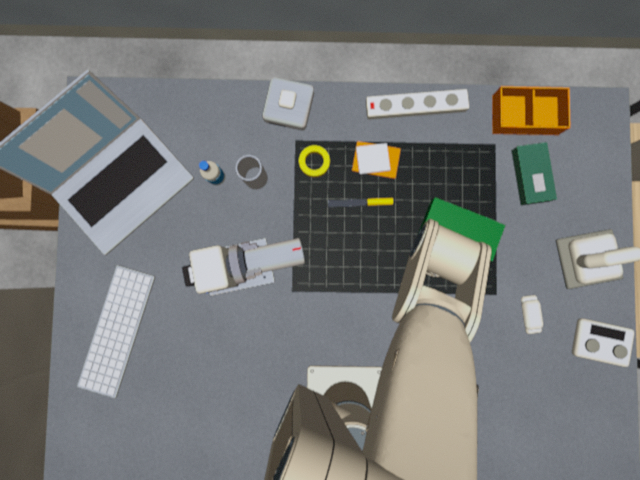

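>>> jog_arm(commands=[{"dx": 0,"dy": 0,"dz": 0,"spin": 0,"fingers": -1},{"dx": 0,"dy": 0,"dz": 0,"spin": 0,"fingers": -1}])

```text
t: 47.4
tcp_pos: [409.2, -167.0, 187.5]
ee_rot: [0.815, 0.579, -0.0, -0.0]
ft_force: [1.2, -0.8, 0.1]
finger_gap: -0.0
```

```bash
python3 -c "
from bench import *
print(finish_job())"
```

```text
the job is handed in; nothing more can be done
None
```

I finished the job and handed it in at about t = 47 s of the 70 s allowed; no verdict came back.

**What I did:** I took the blue deburrer and touched the tube's inner edge at both sides and the bottom to find its centre. Then I ran the blade clockwise from the red tick right round and just past it, in about 16 s. After that I laid the tool flat in the case, let go, pushed the lid shut and moved the arm clear.

**Last checks:**
- **Tube:** the tick is at the same place in the top picture as at the start, so the tube did not turn.
- **Blade contact:** I read the force about once a second. It was roughly 1 to 5.5 N throughout, far below the 30 N limit.
- **Tool in the case:** the picture before closing showed it lying flat inside.
- **Lid:** it closed to a hard stop at about 23 N. The lid edge then measured about 60 mm high, against 59 mm for fully shut.
- **Other objects:** none looks moved in the final top picture.

**What disagreed or was uncertain:**
- **Start at the tick:** the force there was only about 1.4 N, and the torque readings did not clearly confirm contact. I relied on the force and the geometry, since the blade had been moved past where it had to touch.
- **Finger position:** while shutting the lid, the fingertips looked about 15 mm short of the reported tip. I went by force and pictures there instead.
- **Camera heights:** they read about 4–5 mm high.

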